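# Cork the spice tubs and find their lids

### The arm

A 7-joint arm with a two-finger parallel gripper is mounted at the origin on the work surface. World frame = base frame: x ahead of the robot, y to its left, z up, the work surface at z = 0. Lengths are in m, angles in degrees, forces in N, time in s.
With the tool pointing down it reaches from about 0.425 to 0.875 m from the base axis. Payload 4.7 kg.
Tool frame: the origin (TCP) lies on the centre line of the jaws, within the pads' length; the fingertips stand 11 mm ahead of it and the grasp point (between the pads) lies 8 mm behind it; z points along the fingers, y is the direction in which the jaws open and shut (so a half turn about z gives the same grasp; the last joint's range is limited). The gripper opens to 87 mm and grips with 3 to 60 N. Pads are 19 mm wide; open, the fingers measure 117 mm over their backs; the gripper's body (75 mm by 190 mm) begins 51 mm behind the grasp point.
Start: joints at [-75.338, 18.392, -4.016, 83.108, 1.295, 78.541, -3.26], TCP at [0.156, 0.631, 0.195] pointing down, gripper open.
Joint ranges: [-163.93, 163.93], [-17.29, 119.83], [-79.2, 71.16], [3.27, 140.29], [-89.18, 269.18], [5.43, 117.66], [-154.24, 154.24]. Speed limits (degrees/s): [147.25, 147.25, 180, 180, 180, 180, 180].

### API

Orientations are given as [roll, pitch, yaw] about the fixed x, y, z axes, in that order (R = Rz(yaw) Ry(pitch) Rx(roll)).
In Python, from cell import env gives the robot as it stands.
- The arm moves only by the tool servo_tool, never from a script. Its argument "moves" is text: rows parted by semicolons, each of 7 numbers parted by spaces: the shift along the tool's x, y, z as a fraction of full scale, then the turn, a rotation vector about the tool's x, y, z as a fraction of full scale, then the gripper's target within -1 to 1 (shut at 1, half-way at 0, fully open at -1). A call has 1 to 20 rows; each row shifts and turns the pose as measured when the row begins, along the tool's axes as they then stand; what a row does not reach is not made up. Full scale, the value 1, is 1000 mm for a shift and 0.5 rad for a turn. A row lasts 1/12 s, in which the tool goes at most 41.7 mm and 7.16 degrees, less where a joint would pass 70% of its speed; a pose out of reach is approached as far as the arm can. A call with a number of a shift or a turn outside -1 to 1 is refused whole. A call with a gripper value outside its range is refused whole. The fingers move at their own pace and stop on an object; "squeeze" is the grip in N (left out, the last holds). Time passes only in rows, so rows that do not move let the fingers close. It gives the time, the measured TCP pose, the force and the opening at its end, in the units of the state.
- env.get_obs(): the state, without advancing time (a new reading comes with each control period).
- env.read_camera(name): name is "scene" or "side" or "wrist"; returns a dict with "img" (420x560x3 uint8, red, green, blue), "range_z" (420x560 float32, m along the optical axis (not along the pixel's ray), 0 where there is no reading), "mtx" (3x3 intrinsics, pixels), "T" (4x4, takes a point from camera to world coordinates); the wrist camera has in their place "hand_eye" (4x4, takes a point from camera to tool coordinates, whose origin is the TCP and whose axes are the flange's). Camera axes: x right, y up, looking along -z (the intrinsics and any distortion apply to the point x, -y, -z); pixel columns grow to the right and rows downward; lengths in m; the calibration is good to about 2 mm. A picture is of the moment at which its call begins: read the wrist's pose just before it.
- env.sign_off(): hands the job in, once; it reports no verdict.
The state is a dict: "time_s": time; "qpos": joint angles; "joint_velocities": joint speeds; "effort": joint torques, N m; "tool_pos": TCP position; "tool_rot": TCP orientation; "force": force on the tool from outside, world axes, zero at the start; "wrist_torque": the same for the moment, N m; "grip_width": finger opening in m.
Only numpy, scipy, OpenCV 4.12 (cv2) and the standard library are available. Lean on these libraries where they do the work, as an engineer would, in place of code of your own. Each camera call takes 0.05 s, during which the arm holds its last target.

### The job

Put the two spice tubs away: lay the round cork in the round mouth and the square cork in the square mouth, seated flat, then find by trial which of the look-alike blue lids threads onto each tub and screw it fully home, down on the shoulder. Stand every lid that is left over upright in the steel tray, and leave the other things on the worktop where they are.

Things in the scene. Friction and masses are not known exactly. Their poses are not given: they have to be found in the camera images.
- tub_round: Yellow spice tub fixed to the table; origin at the centre of its underside, z up. Body 80 mm across (foot 92 mm), flat shoulder 50 mm above the table; on it a threaded neck, rim at 68 mm, 54 mm over the thread, its top has a round mouth for the round cork, laid in before the lid. A red dot on the shoulder, 36 mm from the axis, marks +x.
- tub_square: Green spice tub fixed to the table; origin at the centre of its underside, z up. Body 80 mm across (foot 92 mm), flat shoulder 50 mm above the table; on it a threaded neck, rim at 68 mm, 54 mm over the thread, its top has a square mouth for the square cork, laid in before the lid. A red dot on the shoulder, 36 mm from the axis, marks +x.
- tub_round_mouth (a point): Centre of the floor of the yellow tub's mouth, a round recess 33 mm across and 3.5 mm deep; floor 64.5 mm above the table.
- tub_square_mouth (a point): Centre of the floor of the green tub's mouth, a square recess 27 mm wide and 3.5 mm deep, sides along the tub's x and y; floor 64.5 mm above the table.
- tub_round_shoulder (a point): Centre of the yellow tub's shoulder. Neck: 3 entry slots, one at the red dot, each leading into a right-hand thread. Set a lid on with its yellow bar over the dot (8 deg play): the fitting one drops in to 4 mm above the shoulder and, turned clockwise from above, sinks evenly between 10 and 60 deg (70 does no harm): home, lid point at 68 mm. A wrong one rides 14 mm above the shoulder, never drops in, lifts off.
- tub_square_shoulder (a point): Centre of the green tub's shoulder. Neck: 4 entry slots, one at the red dot, each leading into a right-hand thread. Set a lid on with its yellow bar over the dot (8 deg play): the fitting one drops in to 4 mm above the shoulder and, turned clockwise from above, sinks evenly between 10 and 60 deg (70 does no harm): home, lid point at 68 mm. A wrong one rides 14 mm above the shoulder, never drops in, lifts off.
- cork_round_mid (a point): Centre (half-way up) of a round cork disc, 30 mm in diameter, 10 mm thick, 20 g, lying flat. Seated in its recess it stands 6.5 mm above the rim, so it can be held by its upper 6 mm while being laid in.
- cork_square_mid (a point): Centre (half-way up) of a square cork block, 24 mm by 24 mm, 10 mm thick, 20 g, lying flat; x and y along its sides. Seated in its recess it stands 6.5 mm above the rim, so it can be held by its upper 6 mm while being laid in.
- lid_1_mid (a point): One of 3 or 4 look-alike blue screw lids (some absent), 64 mm across, 36 mm tall, 60 g, open side down. Point: on the axis, half-way up (18 mm above its lower edge); z up. The top 10 mm is solid and round: grip there. Below, a 26 mm hollow skirt with lugs hidden inside, 4.5 mm above the lower edge; their number differs. One lug lies along +x, marked by a yellow bar on top, from middle to +x edge.
- lid_2_mid (a point): One of 3 or 4 look-alike blue screw lids (some absent), 64 mm across, 36 mm tall, 60 g, open side down. Point: on the axis, half-way up (18 mm above its lower edge); z up. The top 10 mm is solid and round: grip there. Below, a 26 mm hollow skirt with lugs hidden inside, 4.5 mm above the lower edge; their number differs. One lug lies along +x, marked by a yellow bar on top, from middle to +x edge.
- lid_3_mid (a point): One of 3 or 4 look-alike blue screw lids (some absent), 64 mm across, 36 mm tall, 60 g, open side down. Point: on the axis, half-way up (18 mm above its lower edge); z up. The top 10 mm is solid and round: grip there. Below, a 26 mm hollow skirt with lugs hidden inside, 4.5 mm above the lower edge; their number differs. One lug lies along +x, marked by a yellow bar on top, from middle to +x edge.
- lid_4_mid (a point): One of 3 or 4 look-alike blue screw lids (some absent), 64 mm across, 36 mm tall, 60 g, open side down. Point: on the axis, half-way up (18 mm above its lower edge); z up. The top 10 mm is solid and round: grip there. Below, a 26 mm hollow skirt with lugs hidden inside, 4.5 mm above the lower edge; their number differs. One lug lies along +x, marked by a yellow bar on top, from middle to +x edge.
- tray: Shallow heavy steel tray for spare lids, 220 mm along its x, 110 mm along its y, walls 12 mm high and 4 mm thick, floor 4 mm thick; origin at the centre of its underside. Room for two lids side by side along its x.
- sufuria: Stainless pot, 170 mm across, 80 mm high, bystander; origin at the centre of its underside.
- side_plate: White ceramic plate, 170 mm across, bystander; origin at the centre of its underside.
- dispenser: Clear push dispenser, 64 mm across, about 155 mm high, bystander; origin at the centre of its underside.
- paddle: Wooden paddle lying flat, 270 mm long, bystander; origin near its middle, on the underside.
- salt_pot: Small blue salt pot with a wooden top, 33 mm across, 48 mm high, bystander between the tubs and the tray; origin at the centre of its underside.
- mug: Blue mug, 80 mm across, 90 mm high, bystander; origin at the centre of its underside.

How it is judged (in metres and radians):
At the end, for the whole second after the job is handed in: Each cork lies flat in the matching mouth (5 mm of the axis, within 2 mm of seated); each tub has its fitting lid home (edge within 1.5 mm of the shoulder, 4 mm of the axis, level within 0.06 rad); all other lids stand upright inside the tray, at rest (((z of lid_1_mid in the frame of tub_round between 0.065 and 0.0695 m and horizontal distance between lid_1_mid and tub_round_shoulder below 0.004 m and angle between lid_1_mid's own z axis and vertical below 0.06 rad) or (z of lid_2_mid in the frame of tub_round between 0.065 and 0.0695 m and horizontal distance between lid_2_mid and tub_round_shoulder below 0.004 m and angle between lid_2_mid's own z axis and vertical below 0.06 rad) or (z of lid_3_mid in the frame of tub_round between 0.065 and 0.0695 m and horizontal distance between lid_3_mid and tub_round_shoulder below 0.004 m and angle between lid_3_mid's own z axis and vertical below 0.06 rad) or (z of lid_4_mid in the frame of tub_round between 0.065 and 0.0695 m and horizontal distance between lid_4_mid and tub_round_shoulder below 0.004 m and angle between lid_4_mid's own z axis and vertical below 0.06 rad)) and ((z of lid_1_mid in the frame of tub_square between 0.065 and 0.0695 m and horizontal distance between lid_1_mid and tub_square_shoulder below 0.004 m and angle between lid_1_mid's own z axis and vertical below 0.06 rad) or (z of lid_2_mid in the frame of tub_square between 0.065 and 0.0695 m and horizontal distance between lid_2_mid and tub_square_shoulder below 0.004 m and angle between lid_2_mid's own z axis and vertical below 0.06 rad) or (z of lid_3_mid in the frame of tub_square between 0.065 and 0.0695 m and horizontal distance between lid_3_mid and tub_square_shoulder below 0.004 m and angle between lid_3_mid's own z axis and vertical below 0.06 rad) or (z of lid_4_mid in the frame of tub_square between 0.065 and 0.0695 m and horizontal distance between lid_4_mid and tub_square_shoulder below 0.004 m and angle between lid_4_mid's own z axis and vertical below 0.06 rad)) and horizontal distance between cork_round_mid and tub_round_mouth below 0.005 m and z of cork_round_mid in the frame of tub_round_mouth below 0.0068 m and angle between each of cork_round_mid, cork_square_mid's own z axis and vertical below 0.08 rad and horizontal distance between cork_square_mid and tub_square_mouth below 0.005 m and z of cork_square_mid in the frame of tub_square_mouth below 0.0068 m and ((x of lid_1_mid in the frame of tray between -0.09 and 0.09 m and y of lid_1_mid in the frame of tray between -0.04 and 0.04 m and z of lid_1_mid in the frame of tray below 0.027 m and angle between lid_1_mid's own z axis and vertical below 0.15 rad) or (z of lid_1_mid in the frame of tub_round between 0.065 and 0.0695 m and horizontal distance between lid_1_mid and tub_round_shoulder below 0.004 m and angle between lid_1_mid's own z axis and vertical below 0.06 rad) or (z of lid_1_mid in the frame of tub_square between 0.065 and 0.0695 m and horizontal distance between lid_1_mid and tub_square_shoulder below 0.004 m and angle between lid_1_mid's own z axis and vertical below 0.06 rad)) and ((x of lid_2_mid in the frame of tray between -0.09 and 0.09 m and y of lid_2_mid in the frame of tray between -0.04 and 0.04 m and z of lid_2_mid in the frame of tray below 0.027 m and angle between lid_2_mid's own z axis and vertical below 0.15 rad) or (z of lid_2_mid in the frame of tub_round between 0.065 and 0.0695 m and horizontal distance between lid_2_mid and tub_round_shoulder below 0.004 m and angle between lid_2_mid's own z axis and vertical below 0.06 rad) or (z of lid_2_mid in the frame of tub_square between 0.065 and 0.0695 m and horizontal distance between lid_2_mid and tub_square_shoulder below 0.004 m and angle between lid_2_mid's own z axis and vertical below 0.06 rad)) and ((x of lid_3_mid in the frame of tray between -0.09 and 0.09 m and y of lid_3_mid in the frame of tray between -0.04 and 0.04 m and z of lid_3_mid in the frame of tray below 0.027 m and angle between lid_3_mid's own z axis and vertical below 0.15 rad) or (z of lid_3_mid in the frame of tub_round between 0.065 and 0.0695 m and horizontal distance between lid_3_mid and tub_round_shoulder below 0.004 m and angle between lid_3_mid's own z axis and vertical below 0.06 rad) or (z of lid_3_mid in the frame of tub_square between 0.065 and 0.0695 m and horizontal distance between lid_3_mid and tub_square_shoulder below 0.004 m and angle between lid_3_mid's own z axis and vertical below 0.06 rad)) and ((x of lid_4_mid in the frame of tray between -0.09 and 0.09 m and y of lid_4_mid in the frame of tray between -0.04 and 0.04 m and z of lid_4_mid in the frame of tray below 0.027 m and angle between lid_4_mid's own z axis and vertical below 0.15 rad) or (z of lid_4_mid in the frame of tub_round between 0.065 and 0.0695 m and horizontal distance between lid_4_mid and tub_round_shoulder below 0.004 m and angle between lid_4_mid's own z axis and vertical below 0.06 rad) or (z of lid_4_mid in the frame of tub_square between 0.065 and 0.0695 m and horizontal distance between lid_4_mid and tub_square_shoulder below 0.004 m and angle between lid_4_mid's own z axis and vertical below 0.06 rad)) and linear speed of each of lid_1, lid_2, lid_3, lid_4 below 0.02 m/s); the robot touches nothing.
It fails at once if a bystander (sufuria, plate, dispenser, paddle, salt pot, mug) is pushed more than 40 mm (distance of any of sufuria, side_plate, dispenser, paddle, salt_pot, mug from where it was at the start of the episode above 0.04 m).
It fails at once if a bystander is knocked over (angle between any of sufuria, side_plate, dispenser, paddle, salt_pot, mug's own z axis and vertical above 0.5 rad).
Of lid_1, lid_3 only 1 to 2 are there at a start; the rules pass over those that are not, and their reading is None.
At some moment in a run one of lid_1, lid_2, lid_3, lid_4 may be knocked a few centimetres aside while the robot is not near it.
It also fails if it takes over 210 s, if anything falls off the work surface, if the arm or the gripper's body presses on something with over 40 N, if the wrist force passes 120 N, or if a joint passes its speed limit or range.

## Working session

There is one attempt and no reset: what is moved stays moved. The work goes in short steps, Python scripts to look and compute and a tool call to move; the robot and the scene stay as the last step left them, time stands still between calls to the robot, and variables do not carry over. Pictures are saved under pics/ and viewed, and the job is handed in when it is done.

Besides the shell and the picture viewer there is one more tool, called after "Request:" as name(argument=value, ...), one argument or row to a line, values as JSON. servo_tool: Moves the arm, as the interface text tells. Its arguments: {"type":"object","properties":{"moves":{"type":"string"},"squeeze":{"type":"number"}},"required":["moves"]}

```bash
ls; mkdir -p pics; python3 - <<'E'
from cell import env
import cv2,numpy as np
o=env.get_obs();print({k:np.round(v,3) for k,v in o.items()})
for n in("scene","side","wrist"):
    c=env.read_camera(n);cv2.imwrite(f"pics/{n}0.png",c["img"][:,:,::-1]);print(n,c["mtx"],np.round(c.get("T",c.get("hand_eye")),3),[k for k in c])
E
```

```text
pics
{'time_s': np.float64(0.0), 'qpos': array([-75.338,  18.438,  -4.015,  83.174,   1.295,  78.54 ,  -3.261]), 'joint_velocities': array([ 0.01 ,  0.018, -0.057, -0.009,  0.069,  0.06 , -0.019]), 'effort': array([-0.0000e+00, -4.9127e+01, -4.0400e-01, -3.1253e+01, -6.4000e-02,
        4.4000e-02,  0.0000e+00]), 'tool_pos': array([0.156, 0.63 , 0.194]), 'tool_rot': array([-1.79893e+02,  6.00000e-03,  1.66146e+02]), 'force': array([ 0.854, -0.533,  0.668]), 'wrist_torque': array([ 0.003, -0.004,  0.044]), 'grip_width': np.float64(0.087)}
scene [[461.83689452   0.         272.14453273]
 [  0.         461.83689452 211.91543491]
 [  0.           0.           1.        ]] [[-0.811 -0.338  0.478  1.178]
 [ 0.586 -0.448  0.676  0.802]
 [-0.014  0.828  0.561  0.742]
 [ 0.     0.     0.     1.   ]] ['img', 'range_z', 'mtx', 'T']
side [[382.14236081   0.         278.66960332]
 [  0.         382.14236081 212.59876467]
 [  0.           0.           1.        ]] [[ 0.685  0.46  -0.565 -0.014]
 [-0.728  0.437 -0.528 -0.54 ]
 [ 0.004  0.773  0.634  0.751]
 [ 0.     0.     0.     1.   ]] ['img', 'range_z', 'mtx', 'T']
wrist [[345.21174901   0.         283.2575216 ]
 [  0.         345.21174901 207.45854526]
 [  0.           0.           1.        ]] [[-0.001  0.964  0.267  0.073]
 [ 1.     0.001 -0.    -0.   ]
 [-0.     0.267 -0.964 -0.189]
 [ 0.     0.     0.     1.   ]] ['img', 'range_z', 'mtx', 'hand_eye']
```

View pics/scene0.png

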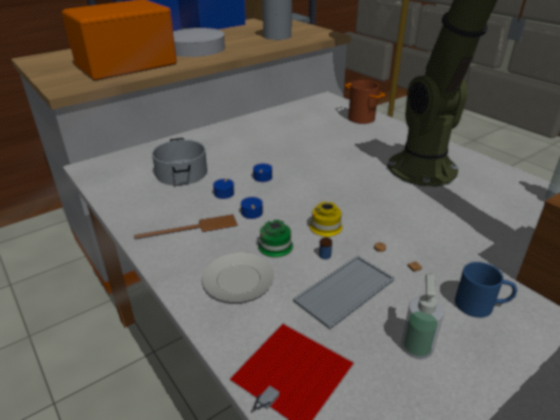

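View pics/side0.png

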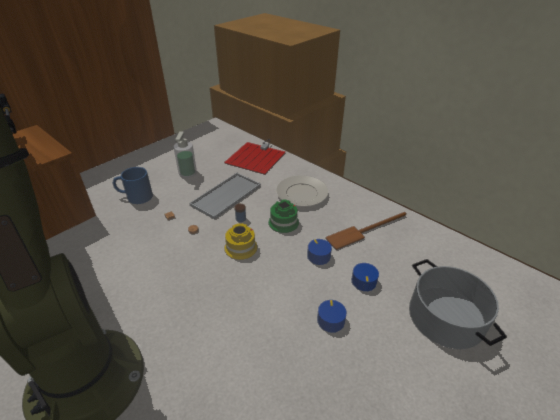

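View pics/wrist0.png

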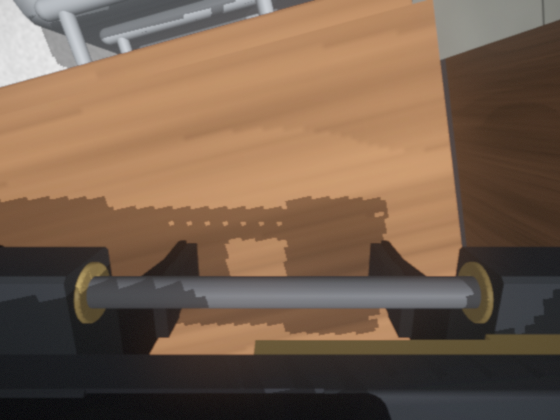

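Scene picture: three blue lids (263,172), (224,188), (252,208); yellow tub (326,218), green tub (276,238), corks (380,247) and (415,266), tray (345,290). The side view agrees with this; the wrist camera looks at another bench.

```bash
cat > h.py <<'E'
from cell import env
import cv2,numpy as np
from scipy.spatial.transform import Rotation as R
def Tw(o=None):
    o=o or env.get_obs();T=np.eye(4);T[:3,:3]=R.from_euler('xyz',o['tool_rot'],degrees=True).as_matrix();T[:3,3]=o['tool_pos'];return T
def cam(n):
    o=env.get_obs();c=env.read_camera(n)
    T=c['T'] if 'T' in c else Tw(o)@c['hand_eye']
    z=c['range_z'];v,u=np.mgrid[0:420,0:560];K=c['mtx']
    P=np.stack([(u-K[0,2])/K[0,0]*z,-(v-K[1,2])/K[1,1]*z,-z],-1)
    W=P@T[:3,:3].T+T[:3,3];W[z==0]=np.nan
    return c['img'],W,K,T
def pix2plane(u,v,K,T,h):
    d=T[:3,:3]@np.array([(u-K[0,2])/K[0,0],-(v-K[1,2])/K[1,1],-1.]);return T[:3,3]+d*(h-T[2,3])/d[2]
def save(n,img,crop=None,s=1):
    if crop: img=img[crop[1]:crop[3],crop[0]:crop[2]]
    cv2.imwrite('pics/'+n,cv2.resize(img[:,:,::-1],None,fx=s,fy=s,interpolation=cv2.INTER_CUBIC))
E
python3 - <<'E'
from h import *
for n,pts in(("scene",dict(l1=(263,172),l2=(224,188),l3=(252,208),Y=(326,218),G=(276,238),c1=(380,247),c2=(415,266),tray=(345,290),salt=(326,248),pad=(220,224),mug=(480,290),disp=(420,330),plate=(238,277),pot=(180,162))),("side",dict(l1=(332,315),l2=(366,276),l3=(320,251),c1=(193,229),c2=(169,215),salt=(240,212),tray=(226,194),mug=(137,185),disp=(185,160)))):
    I,W,K,T=cam(n)
    for k,(u,v) in pts.items():
        print(n,k,np.round(W[v,u],3))
    hsv=cv2.cvtColor(I,cv2.COLOR_RGB2HSV)
    m=((hsv[...,0]>110)&(hsv[...,0]<128)&(hsv[...,1]>150)).astype(np.uint8)
    nn,lab,st,ce=cv2.connectedComponentsWithStats(m)
    for i in range(1,nn):
        if st[i,4]>40:
            p=W[lab==i];t=p[p[:,2]>np.nanmax(p[:,2])-.008]
            print('blue',ce[i].round(),st[i,4],np.round(np.nanmax(p[:,2]),3),np.round((np.nanmin(t,0)+np.nanmax(t,0))/2,3))
    save(n+'_z.png',I,(140,150,460,340) if n=="scene" else (150,170,400,340),2.5 if n=="scene" else 3)
E
```

```text
scene l1 [ 0.471 -0.243  0.038]
scene l2 [ 0.617 -0.235  0.037]
scene l3 [ 0.609 -0.097  0.036]
scene Y [0.496 0.08  0.053]
scene G [0.648 0.068 0.051]
scene c1 [0.43  0.214 0.011]
scene c2 [0.417 0.314 0.01 ]
scene tray [0.602 0.27  0.004]
scene salt [0.563 0.158 0.035]
scene pad [ 0.701 -0.119  0.008]
scene mug [0.439 0.486 0.077]
scene disp [0.624 0.484 0.081]
scene plate [0.775 0.089 0.006]
scene pot [ 0.679 -0.385  0.08 ]
blue [186.  13.] 626 0.355 [ 0.25  -1.412  0.352]
side l1 [ 0.44  -0.279  0.04 ]
side l2 [ 0.589 -0.27   0.038]
side l3 [ 0.58  -0.134  0.038]
side c1 [0.419 0.204 0.012]
side c2 [0.407 0.307 0.012]
side salt [0.543 0.137 0.039]
side tray [nan nan nan]
side mug [0.388 0.43  0.073]
side disp [0.576 0.443 0.073]
blue [320. 248.] 227 0.041 [ 0.59  -0.125  0.038]
blue [359. 272.] 59 0.041 [ 0.588 -0.249  0.038]
blue [332. 312.] 405 0.042 [ 0.45  -0.272  0.038]
```

View pics/scene_z.png

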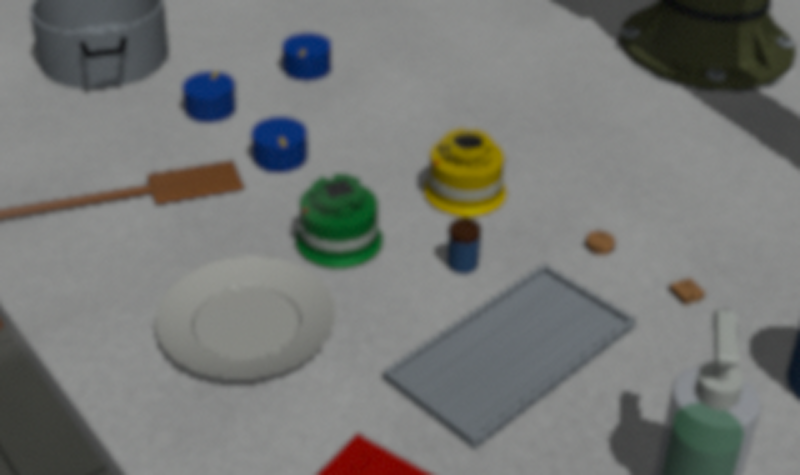

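View pics/side_z.png

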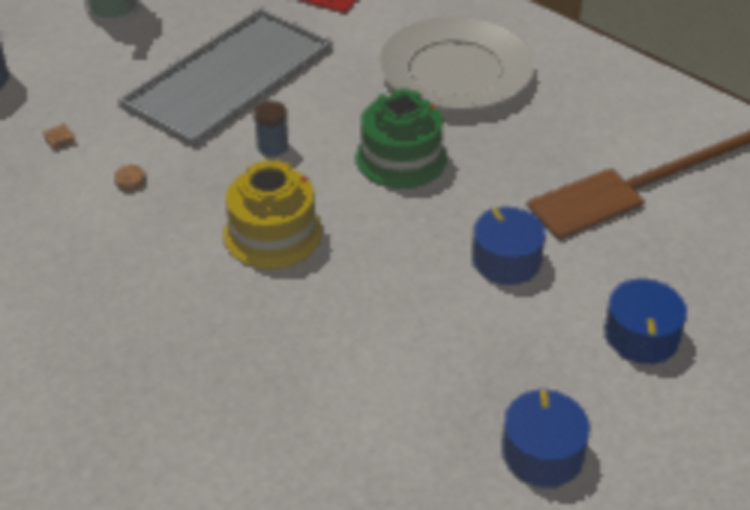

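Side close-up: yellow tub (272,215), green (402,140), lids at (510,245), (645,320), (545,437), each with a yellow bar; corks at (130,178) and (60,136). Both cameras agree with each other. I'll go to a wrist vantage point next.

Request:
servo_tool(
  moves="0 0 -0.04 0 0 0 -1;0 0 -0.04 0 0 0 -1;-0.03 -0.027 -0.002 0 0 0 -1;-0.03 -0.027 -0.002 0 0 0 -1;-0.03 -0.027 -0.002 0 0 0 -1;-0.03 -0.027 -0.002 0 0 0 -1;-0.03 -0.027 -0.002 0 0 0 -1;-0.03 -0.027 -0.002 0 0 0 -1;-0.03 -0.027 -0.002 0 0 0 -1;-0.03 -0.027 -0.002 0 0 0 -1;-0.03 -0.027 -0.002 0 0 0 -1;-0.03 -0.027 -0.002 0 0 0 -1;-0.03 -0.027 -0.002 0 0 0 -1;-0.03 -0.027 -0.002 0 0 0 -1;-0.03 -0.027 -0.002 0 0 0 -1;-0.03 -0.027 -0.002 0 0 0 -1;-0.03 -0.027 -0.002 0 0 0 -1",
  squeeze=20,
)

```text
time_s: 1.67
tool_pos: [0.5006, 0.1231, 0.3054]
tool_rot: [179.9, -0.2, 167.4]
force: [1.4, 0.6, -1.2]
grip_width: 0.0867
```

Request:
servo_tool(
  moves="0 0 0 0 0 0.24 -1;0 0 0 0 0 0.24 -1;0 0 0 0 0 0.24 -1;0 0 0 0 0 0.24 -1;0 0 0 0 0 0.24 -1;0 0 0 0 0 0.24 -1;0 0 0 0 0 0.24 -1;0 0 0 0 0 0.24 -1;0 0 0 0 0 0.24 -1;0 0 0 0 0 0.24 -1;0 0 0 0 0 0.24 -1",
)

```text
time_s: 2.58
tool_pos: [0.5058, 0.1069, 0.3061]
tool_rot: [180.0, 0.0, 88.6]
force: [-0.6, 0.1, -0.0]
grip_width: 0.0868
```

```bash
python3 - <<'E'
from h import *
I,W,K,T=cam("wrist");save("w1.png",I,None,1.4);np.savez('w1.npz',I=I,W=W,K=K,T=T)
print(np.round(W[200,280],3), np.round(T[:3,3],3))
E
```

```text
[0.501 0.067 0.05 ] [0.508 0.179 0.495]
```

View pics/w1.png

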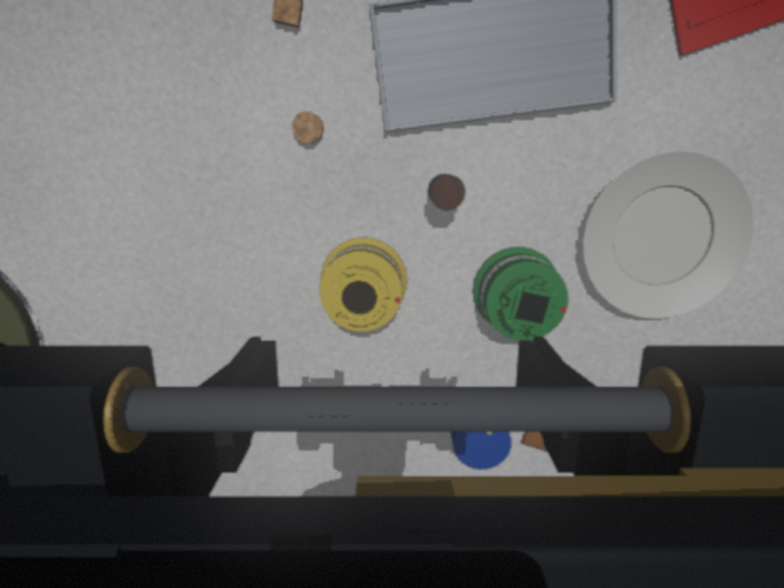

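The wrist view shows everything I need: round mouth (359,297), square mouth (532,308), dots (397,300)/(564,310), corks (308,127)/(287,11), tray at the top. I'll measure them by segmentation.

```bash
cat >> h.py <<'E'
def comps(m,lo=15,hi=1e9):
    n,lab,st,ce=cv2.connectedComponentsWithStats(m.astype(np.uint8))
    return [(lab==i,ce[i],st[i]) for i in range(1,n) if lo<=st[i,4]<=hi]
def proj(p,K,T):
    q=T[:3,:3].T@(np.asarray(p)-T[:3,3]);return K[0,0]*q[0]/-q[2]+K[0,2],-K[1,1]*q[1]/-q[2]+K[1,2]
E
python3 - <<'E'
from h import *
d=np.load('w1.npz');I,W,K,T=[d[k] for k in 'IWKT']
hsv=cv2.cvtColor(I,cv2.COLOR_RGB2HSV).astype(int);H,S,V=hsv[...,0],hsv[...,1],hsv[...,2]
for name,(u,v),z in(("round mouth",(257,212),.068),("sq mouth",(380,220),.068)):
    for thr in (50,60,70):
        m=np.zeros(H.shape,bool);m[v-22:v+22,u-22:u+22]=(V<thr)[v-22:v+22,u-22:u+22]
        cs=sorted(comps(m),key=lambda c:-c[2][4])
        if not cs: continue
        mm,ce,st=cs[0]
        r=cv2.minAreaRect(np.argwhere(mm)[:,::-1].astype(np.float32))
        p=pix2plane(*(r[0]),K,T,z);e=cv2.boxPoints(r);E=[pix2plane(*q,K,T,z)[:2] for q in e]
        print(name,thr,ce,st[4],'ctr',p.round(4),'sides',[np.linalg.norm(E[i]-E[i+1]).round(4) for i in(0,1)],'ang',np.degrees(np.arctan2(*(E[1]-E[0])[::-1])).round(1), W[int(ce[1]),int(ce[0])].round(3))
m=((H<8)|(H>172))&(S>130)&(V>80)
for mm,ce,st in comps(m,4,200): print('red',ce,st[4],pix2plane(*ce,K,T,.05).round(4))
m=(H>5)&(H<20)&(S>70)&(V>60)
for mm,ce,st in comps(m,100):
    p=W[mm];z=np.nanmedian(p[:,2]);r=cv2.minAreaRect(np.argwhere(mm)[:,::-1].astype(np.float32))
    E=[pix2plane(*q,K,T,.01)[:2] for q in cv2.boxPoints(r)]
    print('cork',ce,st[4],'z',z.round(4),pix2plane(*ce,K,T,.01).round(4),'rect',pix2plane(*r[0],K,T,.01).round(4),[np.linalg.norm(E[i]-E[i+1]).round(4) for i in(0,1)],np.degrees(np.arctan2(*(E[1]-E[0])[::-1])).round(1))
print('shoulder z', np.nanmedian(W[195:200,240:270,2]).round(4), 'table',np.nanmedian(W[100:120,100:150,2]))
# tray corners by eye
for q in ((372,5),(612,0),(613,101),(387,134)): print('tray',pix2plane(q[0]/1.4,q[1]/1.4,K,T,.012).round(3))
# rim ring: points z .06-.075
for nm,c in(("Y",(.485,.09)),("G",(.62,.085))):
    g=(abs(W[...,2]-.068)<.004)&(np.hypot(W[...,0]-c[0],W[...,1]-c[1])<.045);q=W[g];
    g2=(abs(W[...,2]-.05)<.005)&(np.hypot(W[...,0]-c[0],W[...,1]-c[1])<.06);q2=W[g2]
    print(nm,'rim',len(q),((q.min(0)+q.max(0))/2).round(4),np.ptp(q,axis=0).round(3),'sh',((q2.min(0)+q2.max(0))/2).round(4),np.ptp(q2,axis=0).round(3))
E
```

```text
round mouth 60 [256.00446429 212.49107143] 224 ctr [0.4699 0.0554 0.068 ] sides [np.float64(0.0256), np.float64(0.0255)] ang 8.2 [0.47  0.055 0.065]
round mouth 70 [256.14395887 211.98971722] 389 ctr [0.4699 0.057  0.068 ] sides [np.float64(0.0281), np.float64(0.0282)] ang -1.5 [0.47  0.056 0.063]
sq mouth 50 [379.    221.025] 160 ctr [0.6298 0.0416 0.068 ] sides [np.float64(0.0213), np.float64(0.0218)] ang 74.4 [0.63  0.039 0.064]
sq mouth 60 [379.89759036 219.39457831] 332 ctr [0.63   0.0421 0.068 ] sides [np.float64(0.025), np.float64(0.024)] ang 76.1 [0.63  0.042 0.065]
sq mouth 70 [379.94565217 219.35597826] 368 ctr [0.63   0.0421 0.068 ] sides [np.float64(0.0255), np.float64(0.026)] ang 80.7 [0.63  0.042 0.065]
red [283.83333333 213.83333333] 6 [0.5056 0.0476 0.05  ]
red [401.5 221. ] 6 [0.6645 0.0332 0.05  ]
cork [204.76677316   7.81469649] 313 z 0.0091 [0.413  0.3083 0.01  ] rect [0.4126 0.3075 0.01  ] [np.float64(0.0237), np.float64(0.0192)] -1.5
cork [219.15954416  90.91452991] 351 z 0.0091 [0.4236 0.2089 0.01  ] rect [0.4234 0.2088 0.01  ] [np.float64(0.0262), np.float64(0.0268)] 40.4
cork [381.39735099 313.85430464] 151 z 0.0074 [ 0.6567 -0.1346  0.01  ] rect [ 0.6592 -0.1341  0.01  ] [np.float64(0.0193), np.float64(0.0298)] 75.8
cork [355.16891892 346.17567568] 148 z 0.4309 [ 0.6166 -0.1937  0.01  ] rect [ 0.6205 -0.1954  0.01  ] [np.float64(0.0506), np.float64(0.0231)] -1.6
shoulder z 0.066 table -0.001013928968180311
tray [0.49  0.311 0.012]
tray [0.704 0.309 0.012]
tray [0.712 0.225 0.012]
tray [0.5   0.201 0.012]
Y rim 590 [0.472  0.0638 0.0667] [0.052 0.037 0.005] sh [0.4713 0.0629 0.05  ] [0.078 0.065 0.01 ]
G rim 440 [0.6295 0.0545 0.0667] [0.047 0.029 0.005] sh [0.6298 0.0545 0.05  ] [0.078 0.054 0.01 ]
```

Request:
servo_tool(
  moves="0.02 -0.028 0.02 0 0 0 -1;0.02 -0.028 0.02 0 0 0 -1;0.02 -0.028 0.02 0 0 0 -1;0 0 0.02 0 0 0 -1;0 0 0.02 0 0 0 -1;0 0 0 0 0 0 -1",
)

```text
time_s: 3.13
tool_pos: [0.4215, 0.1711, 0.2029]
tool_rot: [179.7, -0.0, 89.0]
force: [-1.0, -1.4, -0.9]
grip_width: 0.0873
```

```bash
cat > corks.py <<'E'
from h import *
import sys
I,W,K,T=cam("wrist");save(sys.argv[1],I,None,1.4)
hsv=cv2.cvtColor(I,cv2.COLOR_RGB2HSV).astype(int);H,S,V=hsv[...,0],hsv[...,1],hsv[...,2]
m=(H>5)&(H<20)&(S>70)&(V>60);m[250:]=0
for mm,ce,st in comps(m,100):
    z=np.nanmedian(W[mm][:,2]);c,_=cv2.findContours(mm.astype(np.uint8),0,2);c=max(c,key=len)
    r=cv2.minAreaRect(c)
    E=[pix2plane(*q,K,T,.01)[:2] for q in cv2.boxPoints(r)]
    # top only: pixels with depth near top
    t=mm&(W[...,2]>.0065); p=W[t]
    pp=np.array([pix2plane(u,v,K,T,.01)[:2] for v,u in np.argwhere(t)],np.float32);r2=cv2.minAreaRect(pp)
    print(ce.round(1),st[4],'z',z.round(4),'cen',pp.mean(0).round(4),'rect',[np.round(a,4) for a in r2])
E
python3 corks.py w2.png
```

```text
[270.   43.9] 537 z 0.0091 cen [0.4121 0.3108] rect [array([0.4121, 0.3107]), array([0.023 , 0.0225]), np.float64(76.1741)]
[282.4 144.8] 494 z 0.0092 cen [0.4227 0.2094] rect [array([0.4228, 0.2096]), array([0.027 , 0.0252]), np.float64(88.8948)]
```

View pics/w2.png

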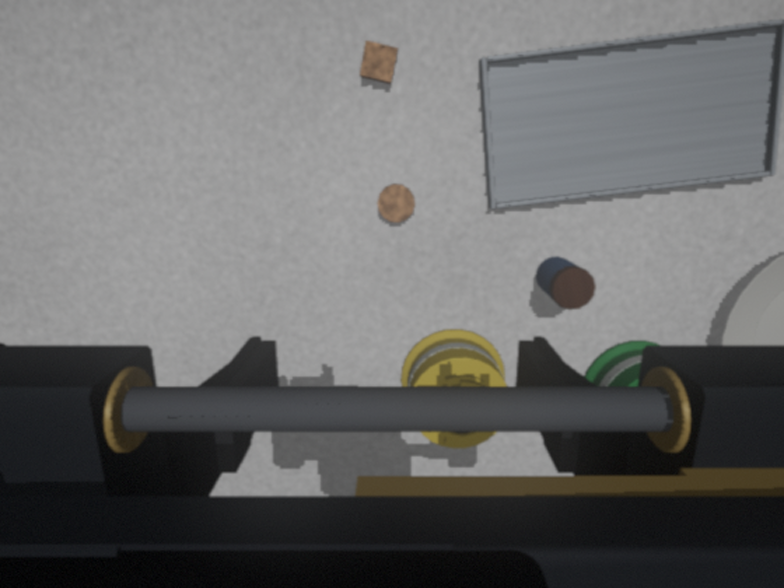

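Picture: round cork (396,203), square cork (379,62), both clear of other things; sizes and heights are plausible. I'll go down on the round cork.

Request:
servo_tool(
  moves="0.013 0 0.035 0 0 0 -0.4;0.013 0 0.035 0 0 0 -0.4;0.013 0.001 0.035 0 0 0 -0.4;0 0 0.035 0 0 0 -0.4;0 0 0.03 0 0 0 -0.4;0 0 0 0 0 0 -0.4",
)

```text
time_s: 3.68
tool_pos: [0.4392, 0.2158, 0.0419]
tool_rot: [178.4, -0.8, 89.2]
force: [-1.2, 0.2, 0.4]
grip_width: 0.0623
```

```bash
cat > st.py <<'E'
from h import *
import sys
o=env.get_obs();print('t',o['time_s'].round(2),'q',np.round(o['qpos'],1),'pos',np.round(o['tool_pos'],4),'rot',np.round(o['tool_rot'],1),'F',np.round(o['force'],1),'g',round(float(o['grip_width']),4))
if len(sys.argv)>3:
    t=np.array([float(a) for a in sys.argv[1:4]]);T=Tw(o);d=T[:3,:3].T@(t-T[:3,3]);print('tool shift mm',np.round(d*1000,1))
    if len(sys.argv)>4:
        dy=(float(sys.argv[4])-o['tool_rot'][2]+180)%360-180
        print('turn z units',round(-np.radians(dy)/.5,3),'deg',dy)
    tl=np.array(R.from_matrix(T[:3,:3].T@R.from_euler('xyz',[180,0,o['tool_rot'][2]],degrees=True).as_matrix()).as_rotvec())/.5
    print('level correction rotvec units',tl.round(3))
E
python3 st.py .4228 .2095 .015
```

```text
Traceback (most recent call last):
  File "st.py", line 3, in <module>
    o=env.get_obs();print('t',o['time_s'].round(2),'q',np.round(o['qpos'],1),'pos',np.round(o['tool_pos'],4),'rot',np.round(o['tool_rot'],1),'F',np.round(o['force'],1),'g',round(float(o['grip_width']),4))
                              ^^^^^^^^^^^^^^^^^
AttributeError: 'float' object has no attribute 'round'
```

```bash
sed -i "s/o\['time_s'\].round(2)/round(float(o['time_s']),2)/" st.py; python3 st.py .4228 .2095 .015 89
```

```text
t 3.68 q [-47.5   5.2  19.  117.9  -1.9  55.5 -28.4] pos [0.4392 0.2158 0.0419] rot [178.4  -0.8  89.2] F [-1.2  0.2  0.4] g 0.0623
tool shift mm [ -6.9 -17.1  26.3]
turn z units 0.005 deg -0.15182077601718902
level correction rotvec units [ 0.056 -0.028 -0.   ]
```

Request:
servo_tool(
  moves="-0.0035 -0.0085 0 0.03 -0.014 0 -0.4;-0.0035 -0.0085 0 0.026 -0.014 0 -0.4;0 0 0 0 0 0 -0.4",
)

```text
time_s: 3.93
tool_pos: [0.4243, 0.2088, 0.046]
tool_rot: [180.0, 0.0, 89.1]
force: [-0.3, 0.0, -0.2]
grip_width: 0.0612
```

```bash
python3 st.py .4228 .2095 .015 89
```

```text
t 3.93 q [-47.6   4.3  18.9 118.2  -1.6  57.7 -28.8] pos [0.4243 0.2088 0.046 ] rot [180.    0.   89.1] F [-0.3  0.  -0.2] g 0.0612
tool shift mm [ 0.7 -1.5 31. ]
turn z units 0.004 deg -0.12799613177176639
level correction rotvec units [0.002 0.    0.   ]
```

Request:
servo_tool(
  moves="0.001 -0.001 0.012 0 0 0 -0.4;0 -0.001 0.012 0 0 0 -0.4;0 0 0.007 0 0 0 -0.4;0 0 0 0 0 0 -0.4",
)

```text
time_s: 4.27
tool_pos: [0.4275, 0.2132, 0.0202]
tool_rot: [179.3, -0.5, 89.1]
force: [-0.5, -1.0, -0.1]
grip_width: 0.0613
```

```bash
python3 st.py .4228 .2095 .015 89
```

```text
t 4.27 q [-47.5   6.3  18.8 119.5  -2.7  53.6 -28.1] pos [0.4275 0.2132 0.0202] rot [179.3  -0.5  89.1] F [-0.5 -1.  -0.1] g 0.0613
tool shift mm [-3.8 -4.8  5.1]
turn z units 0.005 deg -0.12895739854789667
level correction rotvec units [ 0.024 -0.019 -0.   ]
```

Request:
servo_tool(
  moves="-0.004 -0.005 0.001 0.024 -0.019 0 -0.4;0 0 0 0 0 0 -0.4",
)

```text
time_s: 4.43
tool_pos: [0.4226, 0.2092, 0.0197]
tool_rot: [-180.0, 0.0, 89.1]
force: [0.4, -0.5, -0.4]
grip_width: 0.061
```

```bash
python3 st.py .4228 .2095 .015 89
```

```text
t 4.43 q [-47.5   6.4  18.8 119.6  -2.5  54.4 -28.2] pos [0.4226 0.2092 0.0197] rot [-180.     0.    89.1] F [ 0.4 -0.5 -0.4] g 0.061
tool shift mm [0.3 0.2 4.7]
turn z units 0.004 deg -0.12138017623198039
level correction rotvec units [-0.     0.001 -0.   ]
```

Request:
servo_tool(
  moves="0 0 0.004 0 0 0 -0.4;-0.001 -0.001 0.001 0.006 -0.004 0 -0.4;0 0 0 0 0 0 1;0 0 0 0 0 0 1;0 0 0 0 0 0 1;0 0 0 0 0 0 1",
  squeeze=12,
)

```text
time_s: 4.93
tool_pos: [0.4225, 0.2086, 0.0155]
tool_rot: [-179.9, 0.1, 89.1]
force: [-0.0, -0.1, -0.2]
grip_width: 0.0417
```

```bash
python3 st.py .4228 .2095 .015 89
```

```text
t 4.93 q [-47.4   6.8  18.8 119.7  -2.7  54.  -28. ] pos [0.4225 0.2086 0.0155] rot [-1.799e+02  1.000e-01  8.910e+01] F [-0.  -0.1 -0.2] g 0.0417
tool shift mm [0.9 0.3 0.5]
turn z units 0.004 deg -0.11843704229283958
level correction rotvec units [-0.003  0.003 -0.   ]
```

Request:
servo_tool(
  moves="0 0 0 0 0 0 1;0 0 0 0 0 0 1;0 0 0 0 0 0 1;0 0 0 0 0 0 1",
)

```text
time_s: 5.27
tool_pos: [0.4227, 0.2087, 0.0157]
tool_rot: [-179.9, 0.1, 89.1]
force: [-0.4, 1.4, -0.4]
grip_width: 0.0159
```

Request:
servo_tool(
  moves="0 0 -0.02 0 0 0 1;0 0 -0.03 0 0 0 1;0 0 -0.03 0 0 0 1;0 0 -0.03 0 0 0 1;0 0 0 0 0 0 1",
)

```text
time_s: 5.68
tool_pos: [0.4206, 0.2073, 0.1278]
tool_rot: [-179.6, 0.3, 89.1]
force: [0.8, 0.2, 0.8]
grip_width: 0.0005
```

```bash
python3 st.py .470 .056 .13 89; python3 - <<'E'
from h import *
I,W,K,T=cam("wrist");save("w3.png",I,None,1.4);np.savez('w3.npz',I=I,W=W,K=K,T=T)
E
```

```text
t 5.68 q [-48.3  -1.2  18.6 113.2   0.5  68.4 -30.8] pos [0.4206 0.2073 0.1278] rot [-179.6    0.3   89.1] F [0.8 0.2 0.8] g 0.0005
tool shift mm [-150.5   51.8   -1.6]
turn z units 0.003 deg -0.09865518999737333
level correction rotvec units [-0.013  0.012 -0.   ]
```

View pics/w3.png

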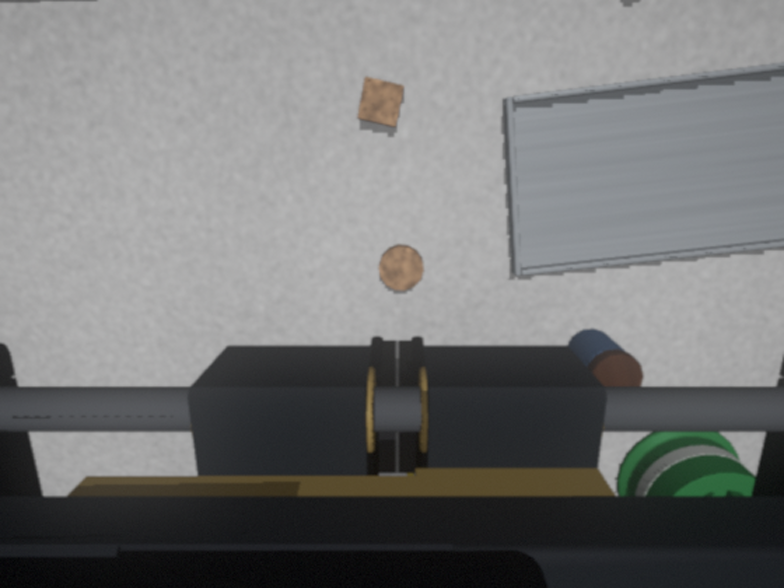

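The gripper closed empty; the cork is still at (401,268). I'll check the calibration.

```bash
python3 - <<'E'
from h import *
c=env.read_camera("wrist");he=c['hand_eye'];K=c['mtx'];print(he.round(4))
for p in([0,0,.011],[0,0,0],[0,0,-.008],[0.0095,0,.011]):
    print(p,np.array(proj(p,K,he))*1.4)
z=c['range_z']
for v in (240,243,246,250,255,265,280,295,310): 
    q=[z[v,270]]; 
    for u in (270,283,297):
        zz=z[v,u];q=he[:3,:3]@np.array([(u-K[0,2])/K[0,0]*zz,-(v-K[1,2])/K[1,1]*zz,-zz])+he[:3,3]; print(v,u,np.round(q,4),end=' ')
    print()
E
python3 corks.py w3b.png
```

```text
[[-8.000e-04  9.640e-01  2.658e-01  7.250e-02]
 [ 1.000e+00  1.000e-03 -5.000e-04  1.000e-04]
 [-7.000e-04  2.658e-01 -9.640e-01 -1.891e-01]
 [ 0.000e+00  0.000e+00  0.000e+00  1.000e+00]]
[0, 0, 0.011] [396.05540858 328.46407034]
[0, 0, 0] [396.04845835 337.47444274]
[0, 0, -0.008] [396.04292612 344.64651081]
[0.0095, 0, 0.011] [396.03130705 307.81250571]
240 270 [ 0.0106 -0.0065 -0.0262] 240 283 [-0.0479  0.      0.1278] 240 297 [ 0.0104  0.0071 -0.0258] 
243 270 [ 0.0115 -0.0062 -0.0326] 243 283 [ 0.0093  0.0001 -0.0269] 243 297 [ 0.0111  0.0069 -0.0316] 
246 270 [ 0.0107 -0.0062 -0.0344] 246 283 [ 0.0095  0.0001 -0.0315] 246 297 [ 0.0109  0.0068 -0.035 ] 
250 270 [ 0.011  -0.0059 -0.0402] 250 283 [ 0.0094  0.0001 -0.0364] 250 297 [ 0.0111  0.0065 -0.0405] 
255 270 [ 0.0105 -0.0058 -0.0448] 255 283 [ 0.0078  0.0001 -0.0387] 255 297 [ 0.011   0.0063 -0.0461] 
265 270 [ 0.0101 -0.0054 -0.0545] 265 283 [ 0.0032  0.0001 -0.0397] 265 297 [ 0.0102  0.006  -0.0548] 
280 270 [ 0.0324 -0.0031 -0.1114] 280 283 [ 3.250e-02  1.000e-04 -1.116e-01] 280 297 [ 0.0328  0.0035 -0.1122] 
295 270 [ 0.0304 -0.003  -0.1151] 295 283 [ 3.070e-02  1.000e-04 -1.157e-01] 295 297 [ 0.0303  0.0034 -0.115 ] 
310 270 [ 0.0017 -0.0048 -0.0757] 310 283 [-1.250e-01 -1.000e-04  1.274e-01] 310 297 [ 0.0015  0.0053 -0.0753] 
[275.   69.3] 811 z 0.0092 cen [0.412  0.3111] rect [array([0.4121, 0.311 ]), array([0.0228, 0.0225]), np.float64(76.3872)]
[289.5 190. ] 745 z 0.0091 cen [0.4226 0.2099] rect [array([0.4226, 0.2098]), array([0.0276, 0.0261]), np.float64(89.1796)]
```

```bash
python3 - <<'E'
from h import *
for n in("scene","side"):
    I,W,K,T=cam(n)
    o=env.get_obs()['tool_pos'];print(np.round(o,4))
    g=(np.hypot(W[...,0]-o[0],W[...,1]-o[1])<.06)&(W[...,2]>.03)&(W[...,2]<.4)
    p=W[g];print(n,len(p),np.sort(p[:,2])[:10].round(3))
    u,v=proj(o,K,T);u,v=int(u),int(v);print(u,v)
    save(n+"_g.png",I,(max(u-80,0),max(v-80,0),u+80,v+60),5)
    low=p[np.argsort(p[:,2])[:8]];print(low.round(3))
E
```

```text
[0.4165 0.2049 0.1213]
scene 3062 [0.15  0.151 0.151 0.151 0.152 0.152 0.152 0.152 0.152 0.153]
386 207
[[0.409 0.214 0.15 ]
 [0.424 0.211 0.151]
 [0.415 0.213 0.151]
 [0.42  0.214 0.151]
 [0.427 0.205 0.152]
 [0.427 0.195 0.152]
 [0.427 0.211 0.152]
 [0.418 0.212 0.152]]
[0.4162 0.2047 0.1209]
side 2718 [0.151 0.152 0.152 0.153 0.153 0.153 0.154 0.154 0.154 0.154]
186 199
[[0.407 0.209 0.151]
 [0.419 0.195 0.152]
 [0.413 0.195 0.152]
 [0.423 0.196 0.153]
 [0.417 0.196 0.153]
 [0.407 0.199 0.153]
 [0.41  0.195 0.154]
 [0.407 0.217 0.154]]
```

View pics/side_g.png

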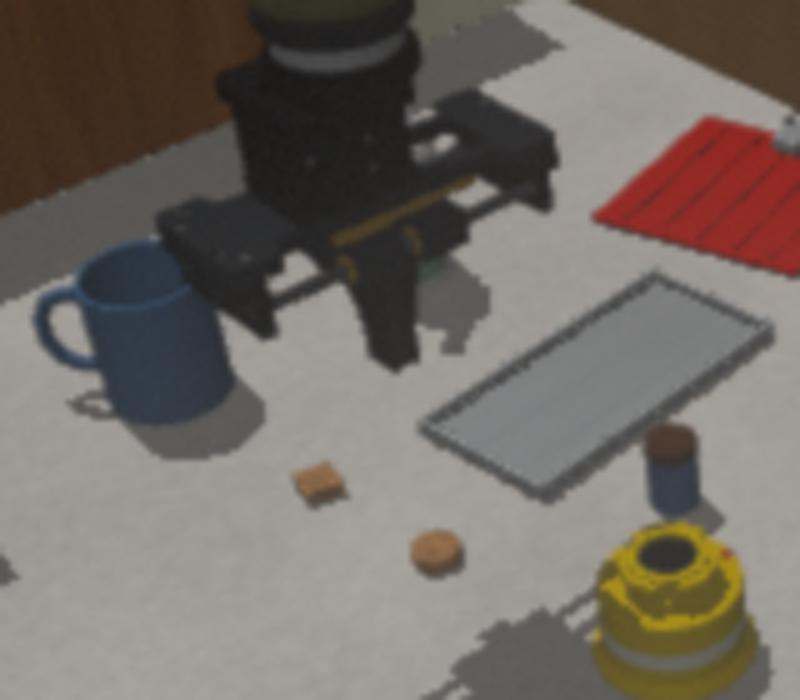

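View pics/scene_g.png

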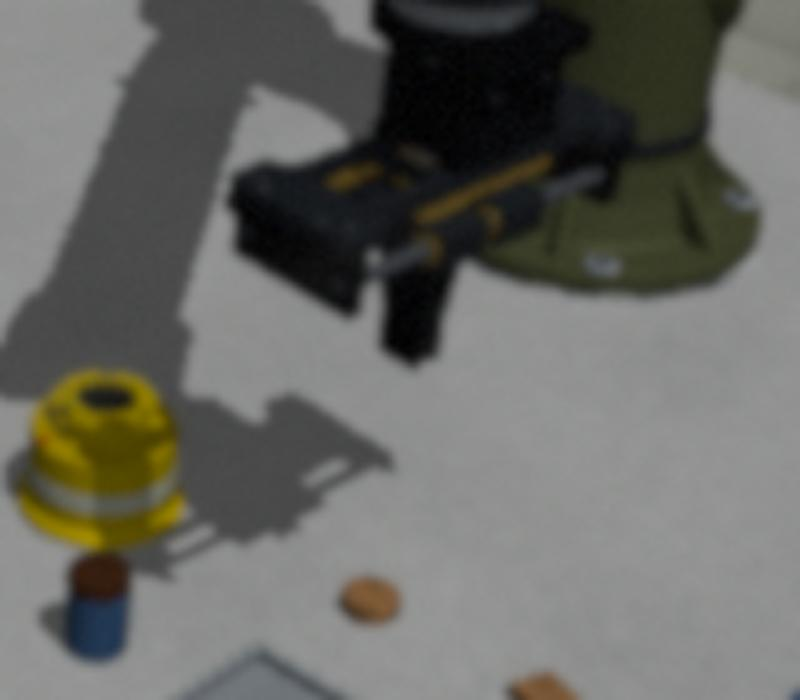

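Both outside cameras and the wrist camera agree that the fingertips sit about 28 mm *behind* the reported TCP, not 11 mm ahead. That explains the miss: the jaws closed above the cork. I'll check it by descending gently with the force watched.

Request:
servo_tool(
  moves="0.001 0.001 0.02 0 0 0 -0.3;0 0 0.02 0 0 0 -0.3;0 0 0.02 0 0 0 -0.3;0 0 0.02 0 0 0 -0.3;0 0 0.01 0 0 0 -0.3;0 0 0 0 0 0 -0.3;0 0 0 0 0 0 -0.3",
)

```text
time_s: 6.52
tool_pos: [0.4108, 0.2011, 0.0204]
tool_rot: [-178.5, 1.2, 89.1]
force: [0.5, -0.6, -0.1]
grip_width: 0.0391
```

```bash
python3 st.py .4226 .2098 -0.015 89
```

```text
t 6.52 q [-47.7   6.2  19.  119.7  -2.   56.4 -28.6] pos [0.4108 0.2011 0.0204] rot [-178.5    1.2   89.1] F [ 0.5 -0.6 -0.1] g 0.0391
tool shift mm [ 9.6 12.6 34.9]
turn z units 0.003 deg -0.09751444601960202
level correction rotvec units [-0.052  0.042 -0.001]
```

Request:
servo_tool(
  moves="0.005 0.006 0 -0.026 0.02 0 -0.3;0.005 0.006 0 -0.026 0.02 0 -0.3;0 0 0 0 0 0 -0.3",
)

```text
time_s: 6.77
tool_pos: [0.4251, 0.2124, 0.0214]
tool_rot: [179.8, -0.1, 89.1]
force: [0.1, 0.1, 0.6]
grip_width: 0.0545
```

```bash
python3 st.py .4226 .2098 -0.015 89
```

```text
t 6.77 q [-47.7   6.4  18.9 119.3  -2.5  54.4 -28.4] pos [0.4251 0.2124 0.0214] rot [ 1.798e+02 -1.000e-01  8.910e+01] F [0.1 0.1 0.6] g 0.0545
tool shift mm [-2.7 -2.6 36.4]
turn z units 0.003 deg -0.07971904046380018
level correction rotvec units [ 0.008 -0.004 -0.   ]
```

Request:
servo_tool(
  moves="-0.003 -0.003 0.006 0.006 -0.004 0 -0.3;0 0 0.006 0 0 0 -0.3;0 0 0.006 0 0 0 -0.3;0 0 0.006 0 0 0 -0.3;0 0 0 0 0 0 -0.3",
)

```text
time_s: 7.18
tool_pos: [0.424, 0.2108, -0.0024]
tool_rot: [179.7, -0.2, 89.1]
force: [-0.6, 0.6, 0.6]
grip_width: 0.0563
```

```bash
python3 st.py .4226 .2098 -0.015 89
```

```text
t 7.18 q [-47.4   8.3  18.8 120.6  -3.5  51.2 -27.5] pos [ 0.424   0.2108 -0.0024] rot [179.7  -0.2  89.1] F [-0.6  0.6  0.6] g 0.0563
tool shift mm [-1.1 -1.4 12.6]
turn z units 0.003 deg -0.09528483743210359
level correction rotvec units [ 0.01  -0.007 -0.   ]
```

Request:
servo_tool(
  moves="-0.001 -0.001 0.005 0.006 -0.004 0 -0.3;0 0 0.004 0 0 0 -0.3;0 0 0.003 0 0 0 -0.3;0 0 0 0 0 0 -0.3",
)

```text
time_s: 7.52
tool_pos: [0.4224, 0.2093, -0.0164]
tool_rot: [180.0, -0.0, 89.1]
force: [-0.3, 0.5, -1.0]
grip_width: 0.0569
```

```bash
python3 st.py .4226 .2098 -0.022 89;python3 - <<'E'
from h import *
for n in("scene","side"):
    I,W,K,T=cam(n)
    o=env.get_obs()['tool_pos']
    u,v=proj(o,K,T);u,v=int(u),int(v)
    save(n+"_g.png",I,(max(u-80,0),max(v-80,0),u+80,v+60),5)
E
```

```text
t 7.52 q [-47.2   9.6  18.8 121.1  -4.   49.8 -26.9] pos [ 0.4224  0.2093 -0.0164] rot [180.   -0.   89.1] F [-0.3  0.5 -1. ] g 0.0569
tool shift mm [0.5 0.2 5.6]
turn z units 0.003 deg -0.0824553793065661
level correction rotvec units [ 0.001 -0.    -0.   ]
```

View pics/side_g.png

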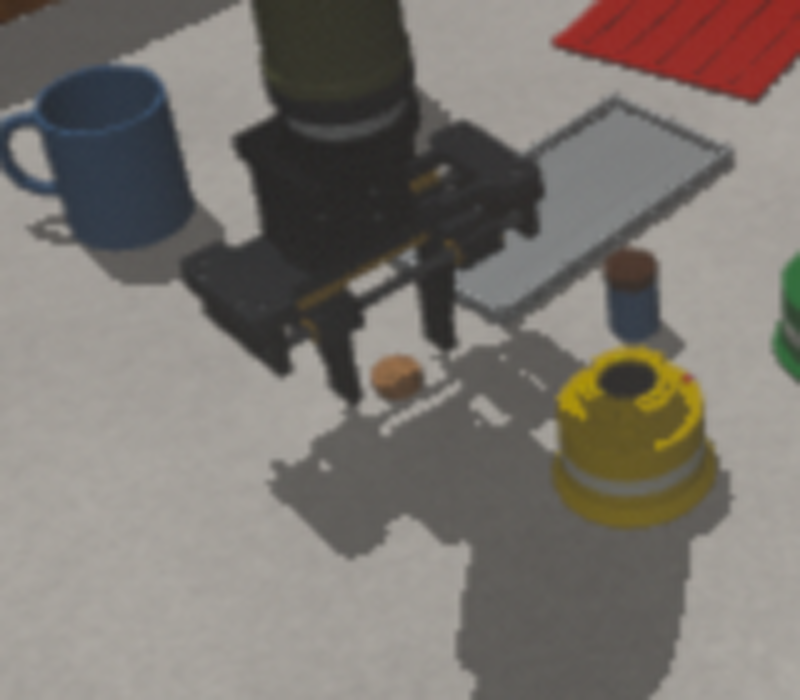

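Side view: the open fingers straddle the cork (397,377), and the tips at (352,400) and (445,350) are still a little above the table. Measuring tip height:

```bash
python3 - <<'E'
from h import *
for n in("scene","side"):
    I,W,K,T=cam(n)
    o=env.get_obs()['tool_pos'];print(o.round(4))
    g=(abs(W[...,0]-o[0])<.055)&(abs(W[...,1]-o[1])<.02)&(W[...,2]>.004)&(W[...,2]<.06)&(I.max(-1)<45)
    p=W[g]
    for s in(-1,1):
        q=p[(p[:,0]-o[0])*s>0.018];q=q[np.argsort(q[:,2])]
        print(n,len(q),q[:6].round(4).tolist())
I,W,K,T=cam("wrist");save("w4.png",I,None,1.4)
E
python3 st.py .4226 .2098 -0.022 89
```

```text
[ 0.423   0.2097 -0.0156]
scene 108 [[0.3934, 0.207, 0.012], [0.3937, 0.2, 0.0143], [0.3949, 0.2045, 0.0144], [0.3944, 0.2108, 0.0148], [0.3933, 0.2094, 0.0167], [0.3946, 0.2139, 0.0168]]
scene 73 [[0.4587, 0.2032, 0.0146], [0.4597, 0.2076, 0.0147], [0.4602, 0.2147, 0.0163], [0.4597, 0.2005, 0.0166], [0.4598, 0.2174, 0.0179], [0.4592, 0.2032, 0.018]]
[ 0.4231  0.2098 -0.0154]
side 2 [[0.3837, 0.2025, 0.0353], [0.3857, 0.1992, 0.0582]]
side 9 [[0.4504, 0.2074, 0.0357], [0.4509, 0.2019, 0.0424], [0.4504, 0.2003, 0.0473], [0.457, 0.1986, 0.0519], [0.4582, 0.1997, 0.0543], [0.4551, 0.2, 0.0559]]
t 7.77 q [-47.2   9.6  18.8 121.1  -4.   49.8 -27. ] pos [ 0.4231  0.2098 -0.0153] rot [ 1.799e+02 -1.000e-01  8.910e+01] F [ 0.4  0.2 -0.4] g 0.0567
tool shift mm [-0.  -0.6  6.7]
turn z units 0.003 deg -0.08794104010107162
level correction rotvec units [ 0.004 -0.003 -0.   ]
```

View pics/w4.png

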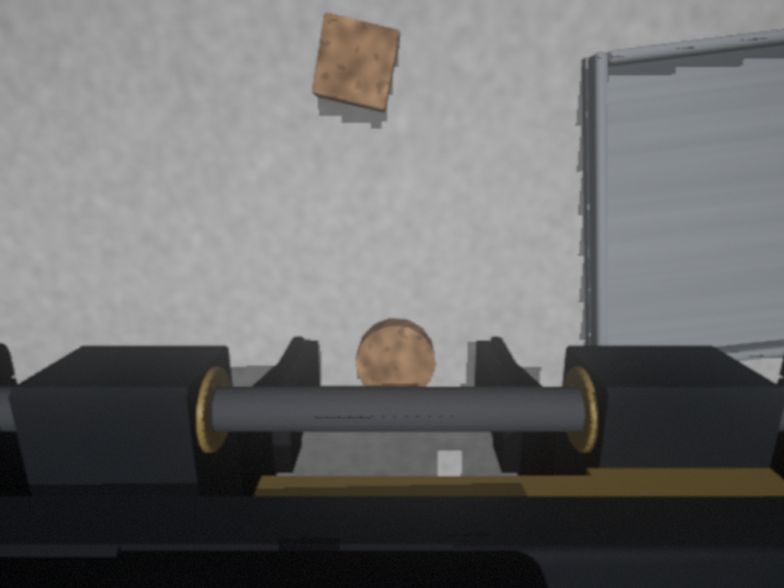

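Tips are at about 13 mm with TCP z −15.5 mm, so the offset is about −28 mm and the cork (396,357) is centred. 8 mm further down, then close.

Request:
servo_tool(
  moves="0 -0.001 0.004 0.003 -0.002 0 -0.3;0 0 0.003 0 0 0 -0.3;-0.0003 0 0.001 0 0 0 -0.3;0 0 0 0 0 0 0.2;0 0 0 0 0 0 1;0 0 0 0 0 0 1;0 0 0 0 0 0 1;0 0 0 0 0 0 1;0 0 0 0 0 0 1",
)

```text
time_s: 8.52
tool_pos: [0.4226, 0.2099, -0.0235]
tool_rot: [179.9, -0.1, 89.1]
force: [-0.0, 0.0, -0.0]
grip_width: 0.0291
```

```bash
python3 st.py .4226 .2098 -0.024 89
```

```text
t 8.52 q [-47.1  10.3  18.7 121.4  -4.4  48.8 -26.7] pos [ 0.4226  0.2099 -0.0235] rot [ 1.799e+02 -1.000e-01  8.910e+01] F [-0.  0. -0.] g 0.0291
tool shift mm [-0.1  0.1  0.5]
turn z units 0.003 deg -0.09176365754768767
level correction rotvec units [ 0.003 -0.003 -0.   ]
```

Request:
servo_tool(
  moves="0 0 -0.02 0 0 0 1;0 0 -0.03 0 0 0 1;0 0 -0.03 0 0 0 1;0 0 -0.03 0 0 0 1;0 0 0 0 0 0 1;-0.03 0.01 0 0 0 0 1;-0.03 0.01 0 0 0 0 1;-0.03 0.01 0 0 0 0 1;-0.03 0.01 0 0 0 0 1;-0.03 0.01 0 0 0 0 1;0 0 0 0 0 0 1;0 0 0 0 0 0 1",
)

```text
time_s: 9.52
tool_pos: [0.4721, 0.0544, 0.0916]
tool_rot: [179.7, -0.1, 89.4]
force: [0.3, 0.7, -0.2]
grip_width: 0.0294
```

```bash
python3 st.py .4700 .056 0.06 89; cat > look.py <<'E'
from h import *
import sys
I,W,K,T=cam("wrist");save(sys.argv[1],I,None,1.4);np.savez('last.npz',I=I,W=W,K=K,T=T)
E
python3 look.py w5.png
```

```text
t 9.52 q [-38.2   0.8  28.9 115.8  -0.6  63.2  -9.6] pos [0.4721 0.0544 0.0916] rot [ 1.797e+02 -1.000e-01  8.940e+01] F [ 0.3  0.7 -0.2] g 0.0294
tool shift mm [ 1.5 -2.3 31.5]
turn z units 0.014 deg -0.4023962503251255
level correction rotvec units [ 0.01  -0.005 -0.   ]
```

View pics/w5.png

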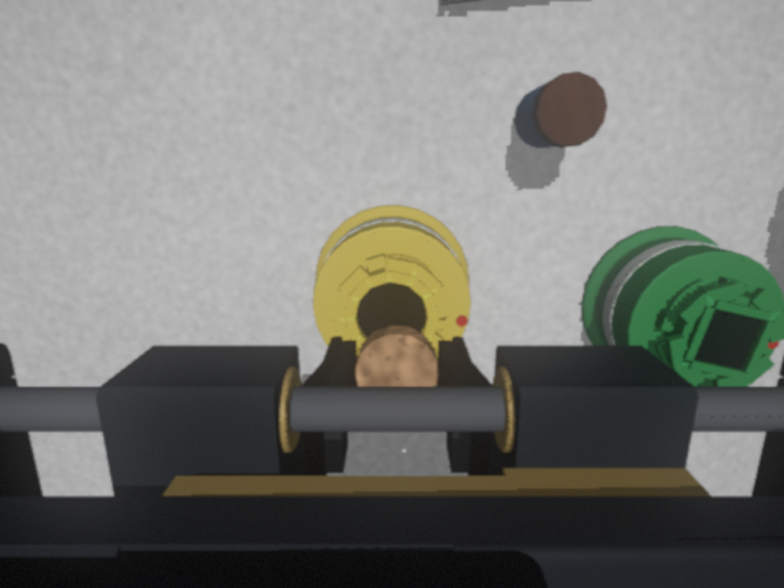

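Cork held at (397,358); the round mouth is at (392,312), partly visible, red dot (461,321). Refining the mouth centre by fitting its visible edge, plus the green one.

```bash
python3 - <<'E'
from h import *
from scipy.optimize import least_squares
d=np.load('last.npz');I,W,K,T=[d[k] for k in 'IWKT']
V=I.max(-1).astype(int)
for nm,(u0,v0),vm in(("Y",(280,222),236),("G",(521,242),270)):
    m=np.zeros(V.shape,bool);m[v0-25:v0+30,u0-30:u0+30]=(V<75)[v0-25:v0+30,u0-30:u0+30];m[vm:]=0
    cs=sorted(comps(m,20),key=lambda c:-c[2][4])[0];mm=cs[0]
    c,_=cv2.findContours(mm.astype(np.uint8),0,1);c=max(c,key=len)[:,0]
    if nm=="Y":
        c=c[c[:,1]<vm-3]
        P=np.array([pix2plane(*q,K,T,.068)[:2] for q in c])
        f=least_squares(lambda x:np.hypot(P[:,0]-x[0],P[:,1]-x[1])-x[2],[.47,.056,.016],loss='soft_l1',f_scale=.001)
        print(nm,f.x.round(4),np.sqrt(np.mean(f.fun**2)))
    else:
        P=np.array([pix2plane(*q,K,T,.068)[:2] for q in c],np.float32);print(nm,cv2.minAreaRect(P))
H=cv2.cvtColor(I,cv2.COLOR_RGB2HSV).astype(int)
m=((H[...,0]<8)|(H[...,0]>172))&(H[...,1]>150)&(H[...,2]>100)
for mm,ce,st in comps(m,6,300): print('red',ce,st[4],pix2plane(*ce,K,T,.05).round(4))
# neck outline/shoulder from depth
for nm,c in(("Y",(.47,.056)),("G",(.63,.042))):
    g=(abs(W[...,2]-.05)<.003)&(np.hypot(W[...,0]-c[0],W[...,1]-c[1])<.06);p=W[g];r=np.hypot(*(p[:,:2]-c).T)
    # outer edge fit: farthest per angle
    a=np.degrees(np.arctan2(p[:,1]-c[1],p[:,0]-c[0]));e=[]
    for k in range(-180,180,6):
        s=(a>=k)&(a<k+6)
        if s.sum()>3: i=np.argmax(np.where(s,r,0)); e.append(p[i,:2])
    e=np.array(e);e=e[np.hypot(*(e-c).T)>.034]
    if len(e)>8:
        f=least_squares(lambda x:np.hypot(e[:,0]-x[0],e[:,1]-x[1])-x[2],[*c,.04],loss='soft_l1',f_scale=.001);print(nm,'shoulder fit',f.x.round(4),len(e))
E
```

```text
Y [0.4695 0.0585 0.0133] 0.0027235091085577308
G ((0.6295216083526611, 0.041955143213272095), (0.02630370296537876, 0.026258237659931183), 76.39096069335938)
red [329.40625 228.5625 ] 32 [0.505  0.0475 0.05  ]
red [551.2        246.06666667] 15 [0.6648 0.0321 0.05  ]
Y shoulder fit [0.47   0.0558 0.0394] 43
G shoulder fit [0.6298 0.0415 0.0398] 34
```

Request:
servo_tool(
  moves="0.0014 -0.002 0.01 0.01 -0.005 0.014 1;0 0 0.01 0 0 0 1;0 0 0.01 0 0 0 1;0 0 0.01 0 0 0 1;0 0 0 0 0 0 1",
)

```text
time_s: 9.98
tool_pos: [0.4682, 0.0596, 0.0463]
tool_rot: [-179.9, 0.0, 89.4]
force: [-0.5, 0.1, -0.7]
grip_width: 0.0289
```

```bash
python3 st.py .4700 .0558 0.041 89
```

```text
t 9.98 q [-38.1   4.3  28.8 118.4  -2.5  57.9  -8.7] pos [0.4682 0.0596 0.0463] rot [-179.9    0.    89.4] F [-0.5  0.1 -0.7] g 0.0289
tool shift mm [-3.8  1.9  5.3]
turn z units 0.012 deg -0.35503014207245087
level correction rotvec units [-0.004  0.001 -0.   ]
```

Request:
servo_tool(
  moves="-0.0038 0.0019 -0.001 0 0 0.01 1;0 0 0 0 0 0 1;0 0 0 0 0 0 1",
)

```text
time_s: 10.23
tool_pos: [0.4687, 0.0563, 0.0456]
tool_rot: [-179.7, 0.1, 89.2]
force: [-0.6, 0.8, -0.2]
grip_width: 0.0292
```

```bash
python3 st.py .4700 .0558 0.041 89
```

```text
t 10.23 q [-37.9   4.6  29.  118.3  -2.6  58.   -8.4] pos [0.4687 0.0563 0.0456] rot [-1.797e+02  1.000e-01  8.920e+01] F [-0.6  0.8 -0.2] g 0.0292
tool shift mm [-0.4  1.3  4.6]
turn z units 0.006 deg -0.17484339701650242
level correction rotvec units [-0.011  0.004 -0.   ]
```

Request:
servo_tool(
  moves="-0.0004 0.0013 0.001 -0.011 0.004 0 1;0 0 0.002 0 0 0 1;0 0 0.002 0 0 0 1;0 0 0 0 0 0 1",
)

```text
time_s: 10.57
tool_pos: [0.4713, 0.056, 0.0414]
tool_rot: [179.8, -0.1, 89.2]
force: [0.2, -0.3, 0.9]
grip_width: 0.029
```

```bash
python3 st.py .4700 .0558 0.041 89
```

```text
t 10.57 q [-37.7   4.8  29.  118.6  -2.9  57.   -8.1] pos [0.4713 0.056  0.0414] rot [ 1.798e+02 -1.000e-01  8.920e+01] F [ 0.2 -0.3  0.9] g 0.029
tool shift mm [-0.2 -1.3  0.4]
turn z units 0.005 deg -0.15064424291477962
level correction rotvec units [ 0.006 -0.003 -0.   ]
```

Request:
servo_tool(
  moves="-0.0002 -0.0013 0 0 0 0 1;0 0 0 0 0 0 0;0 0 0 0 0 0 0;0 0 0 0 0 0 0;0 0 0 0 0 0 -0.2;0 0 -0.02 0 0 0 -0.2;0 0 -0.03 0 0 0 -0.2;-0.02 0 -0.03 0 0 0 -0.2;-0.03 0 -0.03 0 0 0 -0.2;-0.03 0 -0.01 0 0 0 -0.2;0 0 0 0 0 0 -0.2",
)

```text
time_s: 11.48
tool_pos: [0.4675, -0.0265, 0.1663]
tool_rot: [179.9, 0.1, 89.5]
force: [-0.5, -0.7, -0.6]
grip_width: 0.052
```

```bash
python3 st.py .4121 .311 -.0235 76.3; python3 look.py w6.png; python3 - <<'E'
from h import *
d=np.load('last.npz');I,W,K,T=[d[k] for k in 'IWKT']
H=cv2.cvtColor(I,cv2.COLOR_RGB2HSV).astype(int)
m=(H[...,0]>5)&(H[...,0]<19)&(H[...,1]>70)&(H[...,2]>60)
for mm,ce,st in comps(m,100,3000): print(ce,st[4],np.nanmedian(W[mm],0).round(4),pix2plane(*ce,K,T,.0745).round(4))
E
```

```text
t 11.48 q [-34.5  -4.7  33.1 111.3   2.8  72.6  -2.9] pos [ 0.4675 -0.0265  0.1663] rot [1.799e+02 1.000e-01 8.950e+01] F [-0.5 -0.7 -0.6] g 0.052
tool shift mm [337.3 -58.8 189.1]
turn z units 0.46 deg -13.163914910189959
level correction rotvec units [0.003 0.004 0.   ]
[284.85772358  99.7495935 ] 1230 [0.4701 0.0551 0.0736] [0.47   0.0552 0.0745]
```

View pics/w6.png

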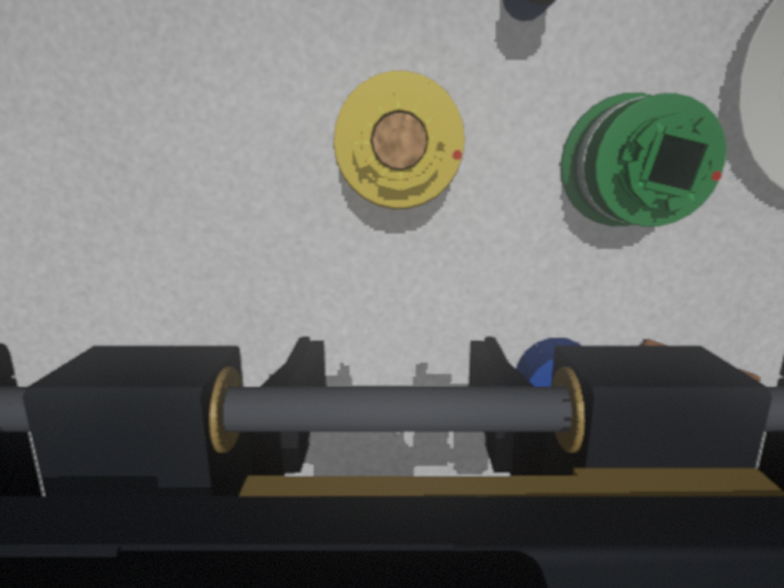

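Round cork sits flat in the round mouth (399,140), top height 73.6 mm as expected (74.5 less the 1 mm bias). Now refine tub poses from this clear view, then fetch the square cork.

```bash
cat > tubs.py <<'E'
from h import *
from scipy.optimize import least_squares
d=np.load('last.npz');I,W,K,T=[d[k] for k in 'IWKT']
H=cv2.cvtColor(I,cv2.COLOR_RGB2HSV).astype(int)
m=((H[...,0]<8)|(H[...,0]>172))&(H[...,1]>150)&(H[...,2]>100)
reds=[pix2plane(*ce,K,T,.05)[:2] for mm,ce,st in comps(m,6,300)]
for nm,c in(("Y",(.47,.056)),("G",(.63,.042))):
    g=(abs(W[...,2]-.05)<.004)&(np.hypot(W[...,0]-c[0],W[...,1]-c[1])<.06);p=np.array([pix2plane(u,v,K,T,.05)[:2] for v,u in np.argwhere(g)])
    if len(p)<50: continue
    r=np.hypot(*(p-c).T);a=np.degrees(np.arctan2(p[:,1]-c[1],p[:,0]-c[0]));e=[]
    for k in range(-180,180,6):
        s=(a>=k)&(a<k+6)
        if s.sum()>3: e.append(p[np.argmax(np.where(s,r,0))])
    e=np.array(e);e=e[np.hypot(*(e-c).T)>.036]
    f=least_squares(lambda x:np.hypot(e[:,0]-x[0],e[:,1]-x[1])-x[2],[*c,.04],loss='soft_l1',f_scale=.0005)
    x=f.x;print(nm,x.round(4),len(e))
    for q in reds:
        if np.hypot(*(q-x[:2]))<.05: print('  dot',q.round(4),'r',np.hypot(*(q-x[:2])).round(4),'ang',np.degrees(np.arctan2(q[1]-x[1],q[0]-x[0])).round(1))
E
python3 tubs.py
```

```text
Y [0.4702 0.0553 0.0393] 60
G [0.6291 0.0415 0.0398] 60
  dot [0.6651 0.033 ] r 0.0369 ang -13.3
```

Request:
servo_tool(
  moves="0.034 -0.004 0 0 0 0.046 -0.2;0.034 -0.004 0 0 0 0.046 -0.2;0.034 -0.004 0 0 0 0.046 -0.2;0.034 -0.002 0 0 0 0.046 -0.2;0.034 -0.002 0 0 0 0.046 -0.2;0.034 0 0 0 0 0.046 -0.2;0.034 0 0 0 0 0.046 -0.2;0.034 0 0 0 0 0.046 -0.2;0.034 0 0.01 0 0 0.046 -0.2;0.02 0 0.02 0 0 0.046 -0.2;0 0 0 0 0 0 -0.2;0 0 0 0 0 0 -0.2",
)

```text
time_s: 12.53
tool_pos: [0.4792, 0.3255, 0.1258]
tool_rot: [-179.4, -0.1, 76.0]
force: [0.0, -1.0, 0.4]
grip_width: 0.0524
```

```bash
python3 st.py .4121 .311 -.0235 76
```

```text
t 12.53 q [-50.3  12.7  15.9  98.9  -4.2  69.3 -47.3] pos [0.4792 0.3255 0.1258] rot [-1.794e+02 -1.000e-01  7.600e+01] F [ 0.  -1.   0.4] g 0.0524
tool shift mm [-30.5 -59.9 149.9]
turn z units -0.0 deg 0.009814248831105488
level correction rotvec units [-0.022 -0.003  0.   ]
```

Request:
servo_tool(
  moves="-0.01 -0.02 0.015 -0.02 0 0 -0.2;-0.01 -0.02 0.02 0 0 0 -0.2;-0.01 -0.02 0.02 0 0 0 -0.2;0 0 0.02 0 0 0 -0.2;0 0 0.02 0 0 0 -0.2;0 0 0 0 0 0 -0.2;0 0 0 0 0 0 -0.2",
)

```text
time_s: 13.12
tool_pos: [0.4086, 0.3055, 0.0279]
tool_rot: [-179.9, 0.1, 75.9]
force: [1.0, 0.2, 0.3]
grip_width: 0.0519
```

```bash
python3 st.py .4121 .311 -.0235 76; python3 look.py w7.png; python3 corks.py w7.png
```

```text
t 13.12 q [-52.9  10.3  14.3 113.9  -3.1  56.3 -51.2] pos [0.4086 0.3055 0.0279] rot [-1.799e+02  1.000e-01  7.590e+01] F [1.  0.2 0.3] g 0.0519
tool shift mm [ 6.2  2.2 51.4]
turn z units -0.003 deg 0.09585555557350744
level correction rotvec units [-0.004  0.002 -0.   ]
[285.6 219.2] 1297 z 0.0091 cen [0.412  0.3123] rect [array([0.4119, 0.3125]), array([0.0237, 0.0222]), np.float64(75.8862)]
```

View pics/w7.png

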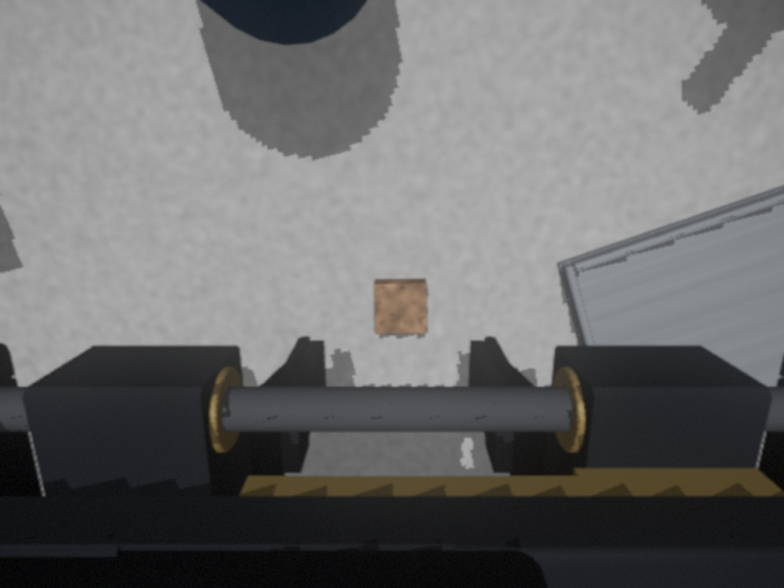

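The square cork (400,307) lies square to the jaws. Descending.

Request:
servo_tool(
  moves="0.004 0.0022 0.008 0 0 0 -0.2;0.002 0 0.008 0 0 0 -0.2;0 0 0.008 0 0 0 -0.2;0 0 0.007 0 0 0 -0.2;0 0 0 0 0 0 -0.2;0 0 0 0 0 0 -0.2",
)

```text
time_s: 13.72
tool_pos: [0.4174, 0.3142, -0.0015]
tool_rot: [179.8, -0.4, 75.8]
force: [-0.2, -0.1, -0.2]
grip_width: 0.0525
```

```bash
python3 st.py .4121 .311 -.0235 76
```

```text
t 13.72 q [-52.5  13.6  14.1 114.   -4.2  52.4 -50.5] pos [ 0.4174  0.3142 -0.0015] rot [179.8  -0.4  75.8] F [-0.2 -0.1 -0.2] g 0.0525
tool shift mm [-4.5 -4.4 21.9]
turn z units -0.007 deg 0.19133352311857266
level correction rotvec units [ 0.007 -0.014 -0.   ]
```

Request:
servo_tool(
  moves="-0.0045 -0.0045 0.004 0.007 -0.014 -0.007 -0.2;0 0 0.004 0 0 0 -0.2;0 0 0.004 0 0 0 -0.2;0 0 0 0 0 0 -0.2",
)

```text
time_s: 14.05
tool_pos: [0.4111, 0.3104, -0.0148]
tool_rot: [-179.9, 0.1, 76.0]
force: [-0.5, -0.6, -0.1]
grip_width: 0.0523
```

```bash
python3 st.py .4121 .311 -.0235 76
```

```text
t 14.05 q [-52.6  14.3  13.9 115.   -4.4  51.3 -50.3] pos [ 0.4111  0.3104 -0.0148] rot [-1.799e+02  1.000e-01  7.600e+01] F [-0.5 -0.6 -0.1] g 0.0523
tool shift mm [0.8 0.8 8.7]
turn z units 0.001 deg -0.0372199452787072
level correction rotvec units [-0.002  0.003 -0.   ]
```

Request:
servo_tool(
  moves="0.0008 0.0008 0.004 0 0 0 -0.2;0 0 0.003 0 0 0 -0.2;0 0 0.001 0 0 0 -0.2;0 0 0 0 0 0 0.2;0 0 0 0 0 0 1;0 0 0 0 0 0 1;0 0 0 0 0 0 1;0 0 0 0 0 0 1;0 0 0 0 0 0 1;0 0 0 0 0 0 1",
)

```text
time_s: 14.88
tool_pos: [0.4127, 0.3115, -0.0232]
tool_rot: [-180.0, 0.0, 76.0]
force: [-0.1, 0.2, 0.5]
grip_width: 0.0234
```

```bash
python3 st.py .4121 .311 -.0235 76
```

```text
t 14.88 q [-52.4  15.2  13.8 115.1  -4.7  50.3 -50. ] pos [ 0.4127  0.3115 -0.0232] rot [-180.    0.   76.] F [-0.1  0.2  0.5] g 0.0234
tool shift mm [-0.6 -0.5  0.3]
turn z units 0.001 deg -0.03462658548727404
level correction rotvec units [-0.     0.001 -0.   ]
```

Request:
servo_tool(
  moves="0 0 -0.02 0 0 0 1;0 0 -0.03 0 0 0 1;0 0 -0.03 0 0 0 1;0 0 -0.03 0 0 0 1;-0.01 0.015 -0.01 0 0 0 1;-0.021 0.0275 0 0 0 0 1;-0.021 0.0275 0 0 0 0 1;-0.021 0.0275 0 0 0 0 1;-0.021 0.0275 0 0 0 0 1;-0.021 0.0275 0 0 0 0 1;-0.021 0.0275 0 0 0 0 1;-0.021 0.0275 0 0 0 0 1;-0.02 0.02 0 0 0 0 1;-0.01 0.02 0 0 0 0 1;0 0 0 0 0 0 1;0 0 0 0 0 0 1",
)

```text
time_s: 16.22
tool_pos: [0.6165, 0.0616, 0.104]
tool_rot: [179.8, -0.0, 76.5]
force: [-1.2, 0.5, -0.1]
grip_width: 0.0236
```

```bash
python3 look.py w8.png;python3 st.py .6294 .0416 .09 76; python3 tubs.py
```

```text
t 16.27 q [-30.3  18.9  26.9  95.4  -9.   67.7 -14.6] pos [0.6165 0.0614 0.1041] rot [179.8   0.   76.6] F [0.1 0.2 0.1] g 0.0236
tool shift mm [-16.3  17.1  14.2]
turn z units 0.019 deg -0.5534116630682888
level correction rotvec units [0.009 0.    0.   ]
Y [0.4723 0.0555 0.0403] 27
G [0.6304 0.0428 0.0392] 37
  dot [0.6651 0.0333] r 0.036 ang -15.3
```

View pics/w8.png

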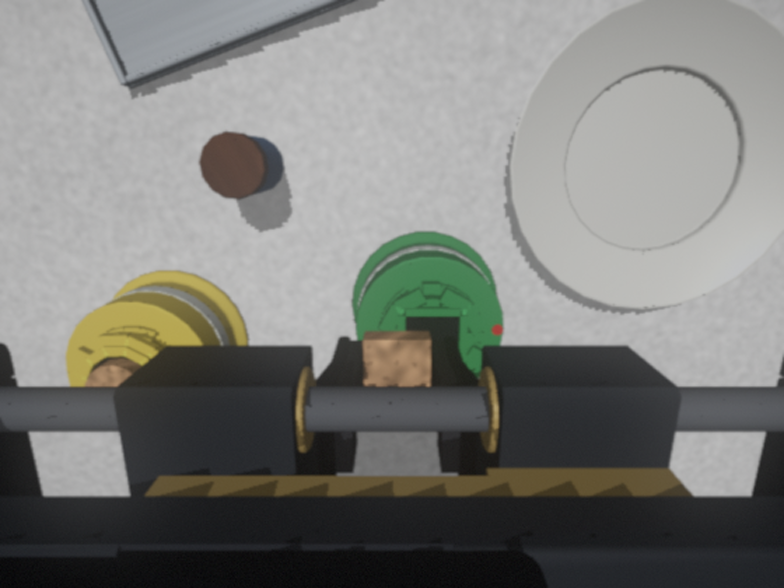

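Cork held at (397,360), mouth at (432,325). Check the cork's offset in the grip:

```bash
python3 - <<'E'
from h import *
d=np.load('last.npz');I,W=d['I'],d['W']
c=env.read_camera("wrist");he=c['hand_eye'];K=c['mtx']
H=cv2.cvtColor(I,cv2.COLOR_RGB2HSV).astype(int)
m=(H[...,0]>5)&(H[...,0]<19)&(H[...,1]>70)&(H[...,2]>60);m[:,:240]=0
for mm,ce,st in comps(m,300):
    print(ce,st)
    for v in range(st[1],st[1]+20,2):
        g=mm[v]; print(v,I[v,284],[np.round((np.linalg.inv(Tw())@np.r_[W[v,u],1])[:3],4) for u in(284,)])
    u0,u1=st[0],st[0]+st[2]
    for u in(u0,u1): print(pix2plane(u,255,K,he,-.0335).round(4))
E
python3 st.py .6294 .0416 .09 76
```

```text
[283.83071279 256.52148847] [ 259  236   50   41 1908]
236 [ 95 112  77] [array([-0.011 ,  0.0015,  0.0362])]
238 [127 104  79] [array([ 0.0109,  0.0014, -0.0265])]
240 [126 102  79] [array([ 0.0108,  0.0014, -0.0291])]
242 [119  97  74] [array([ 0.0106,  0.0014, -0.0312])]
244 [132 107  81] [array([ 0.0099,  0.0014, -0.0321])]
246 [129 104  80] [array([ 0.0092,  0.0014, -0.033 ])]
248 [137 110  85] [array([ 0.0084,  0.0014, -0.0336])]
250 [149 120  92] [array([ 0.0067,  0.0014, -0.0321])]
252 [161 130 100] [array([ 0.0057,  0.0014, -0.0321])]
254 [168 136 105] [array([ 0.0045,  0.0014, -0.0318])]
[ 0.0057 -0.0116 -0.0335]
[ 0.0057  0.0127 -0.0335]
t 16.32 q [-30.4  18.9  26.9  95.4  -9.1  67.7 -14.6] pos [0.616  0.0627 0.1041] rot [179.8  -0.   76.6] F [-1.   0.6 -0.2] g 0.0239
tool shift mm [-17.5  17.9  14.2]
turn z units 0.023 deg -0.647465362872083
level correction rotvec units [ 0.008 -0.001 -0.   ]
```

Request:
servo_tool(
  moves="-0.008 0.009 0.008 0.008 0 0.02 1;-0.008 0.009 0.01 0 0 0.01 1;0 0 0.01 0 0 0 1;0 0 0.01 0 0 0 1;0 0 0.01 0 0 0 1;0 0 0.005 0 0 0 1;0 0 0 0 0 0 1;0 0 0 0 0 0 1",
)

```text
time_s: 16.98
tool_pos: [0.6285, 0.0474, 0.0446]
tool_rot: [-179.8, -0.1, 76.2]
force: [-0.5, -1.1, 5.2]
grip_width: 0.0237
```

```bash
python3 st.py .6299 .0425 .041 75.6
```

```text
t 16.98 q [-27.7  23.9  26.4  96.5 -11.9  62.5 -11.5] pos [0.6285 0.0474 0.0446] rot [-1.798e+02 -1.000e-01  7.620e+01] F [-0.5 -1.1  5.2] g 0.0237
tool shift mm [-4.4  2.5  3.6]
turn z units 0.021 deg -0.5899432939023939
level correction rotvec units [-0.007 -0.005  0.   ]
```

Request:
servo_tool(
  moves="-0.002 0.001 -0.003 0 0 0.02 1;-0.0025 0.0015 0 -0.005 -0.005 0 1;0 0 0 0 0 0 1;0 0 0 0 0 0 1",
)

```text
time_s: 17.32
tool_pos: [0.6301, 0.043, 0.0486]
tool_rot: [-180.0, -0.1, 75.6]
force: [-0.0, 0.2, -0.0]
grip_width: 0.0235
```

```bash
python3 st.py .6299 .0425 .041 75.6
```

```text
t 17.32 q [-27.6  23.7  26.7  96.3 -11.8  62.8 -11.8] pos [0.6301 0.043  0.0486] rot [-1.80e+02 -1.00e-01  7.56e+01] F [-0.   0.2 -0. ] g 0.0235
tool shift mm [-0.6 -0.   7.6]
turn z units 0.001 deg -0.014912518974426803
level correction rotvec units [-0.001 -0.002  0.   ]
```

Request:
servo_tool(
  moves="-0.0006 0 0.003 0 0 0 1;0 0 0.003 0 0 0 1;0 0 0.002 0 0 0 1;0 0 0 0 0 0 1",
)

```text
time_s: 17.65
tool_pos: [0.6304, 0.0428, 0.041]
tool_rot: [180.0, -0.1, 75.6]
force: [-0.8, -0.1, 3.1]
grip_width: 0.0239
```

```bash
python3 st.py .6299 .0425 .041 75.6
```

```text
t 17.65 q [-27.5  24.1  26.6  96.7 -12.1  61.9 -11.6] pos [0.6304 0.0428 0.041 ] rot [ 1.80e+02 -1.00e-01  7.56e+01] F [-0.8 -0.1  3.1] g 0.0239
tool shift mm [-0.4 -0.4  0. ]
turn z units 0.001 deg -0.032020069479017366
level correction rotvec units [ 0.002 -0.004 -0.   ]
```

Request:
servo_tool(
  moves="0 0 0 0 0 0 0;0 0 0 0 0 0 0;0 0 0 0 0 0 0;0 0 0 0 0 0 -0.2;0 0 0 0 0 0 -0.3;0 0 -0.02 0 0 0 -0.5;0 0 -0.03 0 0 0 -1;-0.02 0 -0.035 0 0 0 -1;-0.03 0 -0.035 0 0 0 -1;-0.04 0 -0.01 0 0 0 -1;-0.04 0 0 0 0 0 -1;-0.04 0 0 0 0 0 -1;-0.03 0 0 0 0 0 -1;0 0 0 0 0 0 -1;0 0 0 0 0 0 -1",
)

```text
time_s: 18.9
tool_pos: [0.5784, -0.1563, 0.1749]
tool_rot: [-180.0, -0.0, 76.1]
force: [0.4, -0.6, -0.2]
grip_width: 0.0869
```

```bash
python3 look.py w9.png;python3 st.py .59 -.2 .25 76; python3 tubs.py;python3 - <<'E'
from h import *
d=np.load('last.npz');I,W,K,T=[d[k] for k in 'IWKT']
H=cv2.cvtColor(I,cv2.COLOR_RGB2HSV).astype(int)
m=(H[...,0]>5)&(H[...,0]<19)&(H[...,1]>70)&(H[...,2]>60);m[240:]=0
for mm,ce,st in comps(m,100,3000): print(ce,st[4],np.nanmedian(W[mm],0).round(4),pix2plane(*ce,K,T,.0745).round(4))
E
```

```text
t 18.95 q [-16.2  14.1  34.1  93.4  -8.1  75.    5.2] pos [ 0.5781 -0.1572  0.1749] rot [-1.8e+02  1.0e-01  7.6e+01] F [-0.8 -0.8  0.4] g 0.0869
tool shift mm [-38.8  21.8 -75.1]
turn z units 0.001 deg -0.028786589255474837
level correction rotvec units [-0.001  0.003 -0.   ]
Y [0.4718 0.0545 0.04  ] 21
```

View pics/w9.png

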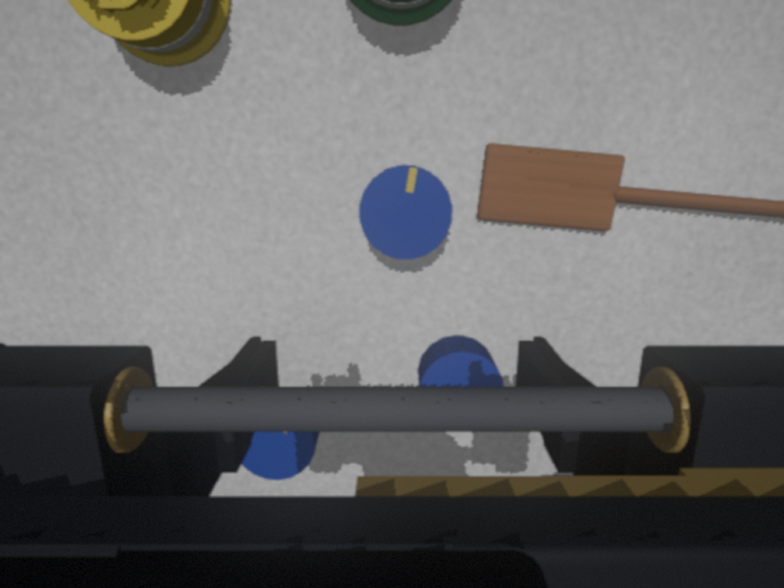

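Lid A at (406,212) with its bar pointing up; two others behind the fingers. I'll rise to see all lids and both tubs at once.

Request:
servo_tool(
  moves="0 -0.005 -0.035 0 0 0 -1;0 -0.005 -0.035 0 0 0 -1;0.01 -0.005 -0.035 0 0 0 -1;0.01 0 -0.035 0 0 0 -1;0.01 0 -0.035 0 0 0 -1;0 0 -0.035 0 0 0 -1;0 0 0 0 0 0 -1;0 0 0 0 0 0 -1",
)

```text
time_s: 19.62
tool_pos: [0.5716, -0.1091, 0.3894]
tool_rot: [-179.4, -0.0, 77.0]
force: [-0.9, -0.3, -0.6]
grip_width: 0.0869
```

```bash
cat > lids.py <<'E'
from h import *
def lids(I,W,K,T,zt=.036):
    H=cv2.cvtColor(I,cv2.COLOR_RGB2HSV).astype(int)
    blue=(H[...,0]>105)&(H[...,0]<130)&(H[...,1]>120)&(H[...,2]>40)
    yel=(H[...,0]>15)&(H[...,0]<38)&(H[...,1]>60)
    m=cv2.morphologyEx(((blue|yel)&(abs(W[...,2]-zt+.001)<.006)).astype(np.uint8),cv2.MORPH_CLOSE,np.ones((3,3)))
    for mm,ce,st in comps(m,150):
        if (blue&mm).sum()<100: continue
        c,_=cv2.findContours(mm.astype(np.uint8),0,2);c=max(c,key=len)
        P=np.array([pix2plane(*q,K,T,zt)[:2] for q in c[:,0]],np.float32)
        (x,y),r=cv2.minEnclosingCircle(P)
        b=yel&mm
        out=f'lid px {np.round(ce*1.4)} n {st[4]} z {np.nanmedian(W[mm][:,2]):.4f} ctr {x:.4f} {y:.4f} r {r:.4f}'
        if b.sum()>2:
            q=np.array([pix2plane(u,v,K,T,zt)[:2] for v,u in np.argwhere(b)]);q=q.mean(0)-(x,y)
            out+=f' bar ang {np.degrees(np.arctan2(q[1],q[0])):.1f} len {np.hypot(*q):.4f}'
        print(out)
if __name__=="__main__":
    d=np.load('last.npz');I,W,K,T=[d[k] for k in 'IWKT'];import sys
    lids(I,W,K,T,*map(float,sys.argv[1:]))
E
python3 look.py w10.png;python3 st.py; python3 tubs.py; python3 lids.py; python3 - <<'E'
from h import *
d=np.load('last.npz');I,W,K,T=[d[k] for k in 'IWKT']
H=cv2.cvtColor(I,cv2.COLOR_RGB2HSV).astype(int)
m=(H[...,0]>5)&(H[...,0]<19)&(H[...,1]>70)&(H[...,2]>60);m[240:]=0
for mm,ce,st in comps(m,60,3000): print(ce,st[4],np.nanmedian(W[mm],0).round(4),pix2plane(*ce,K,T,.0745).round(4))
E
```

```text
t 19.67 q [-19.5  10.2  33.6  73.   -5.7  99.   -0.2] pos [ 0.5717 -0.109   0.3897] rot [-1.794e+02 -1.000e-01  7.700e+01] F [-0.1  0.1 -0.2] g 0.087
Y [0.4712 0.0549 0.0393] 60
  dot [0.5058 0.0471] r 0.0355 ang -12.8
G [0.6307 0.0411 0.0394] 60
lid px [421. 231.] n 1131 z 0.0352 ctr 0.5927 -0.1217 r 0.0307 bar ang 64.6 len 0.0220
lid px [453. 341.] n 966 z 0.0351 ctr 0.6024 -0.2596 r 0.0308 bar ang -137.6 len 0.0235
lid px [334. 370.] n 728 z 0.0350 ctr 0.4531 -0.2685 r 0.0306 bar ang 40.1 len 0.0200
[302.61127596  44.74480712] 337 [0.6301 0.0418 0.0737] [0.6301 0.0416 0.0745]
[186.88206388  63.66830467] 407 [0.4715 0.0545 0.0735] [0.4717 0.0543 0.0745]
[381.8301495 156.5377907] 2408 [ 0.7114 -0.1395  0.0085] [ 0.7106 -0.1301  0.0745]
```

View pics/w10.png

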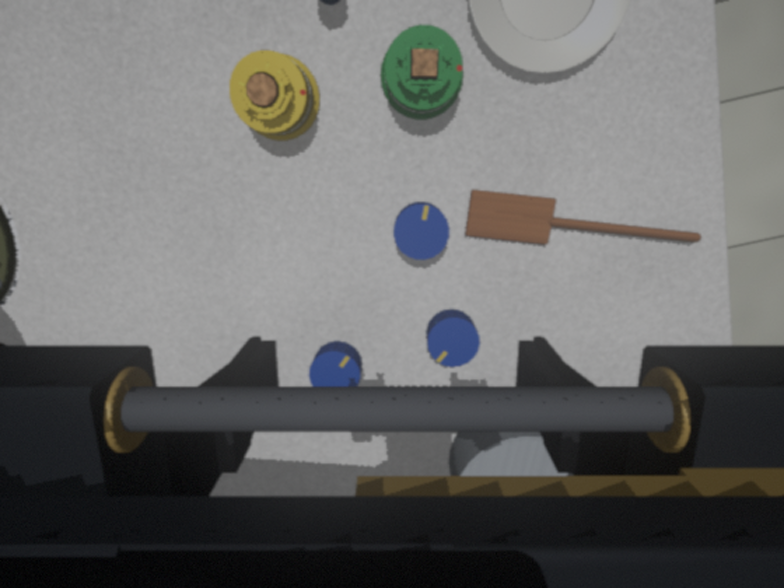

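All clear: both corks seated (tops at 73.7 mm), lids at (421,231), (453,341), (334,370). Approaching lid A at (0.593, −0.122), bar at about 65°.

Request:
servo_tool(
  moves="-0.01 0.004 0.03 0 0 -0.23 -1;-0.01 0.004 0.03 0 0 -0.23 -1;-0.01 0.004 0.03 0 0 -0.23 -1;-0.01 0.004 0.03 0 0 -0.23 -1;-0.01 0.004 0.03 0 0 -0.23 -1;0 0 0.03 0 0 0 -1;0 0 0.03 0 0 0 -1;0 0 0.03 0 0 0 -1;0 0 0 0 0 0 -1;0 0 0 0 0 0 -1",
)

```text
time_s: 20.5
tool_pos: [0.5845, -0.1503, 0.1269]
tool_rot: [-178.9, -0.9, 112.2]
force: [1.0, 0.3, 1.1]
grip_width: 0.087
```

```bash
python3 look.py w11.png;python3 st.py .5927 -.1217 0.0 110; python3 lids.py
```

```text
t 20.55 q [-12.9  17.6  30.1  94.7  -9.2  71.7  41.4] pos [ 0.5841 -0.15    0.1266] rot [-178.8   -1.   112.2] F [-1.2  0.8 -1.1] g 0.0872
tool shift mm [ 20.8  21.3 126.6]
turn z units 0.078 deg -2.2341688795598316
level correction rotvec units [-0.042 -0.033  0.   ]
lid px [430. 246.] n 4366 z 0.0352 ctr 0.5922 -0.1223 r 0.0313 bar ang 64.7 len 0.0226
lid px [155. 354.] n 1083 z 0.0350 ctr 0.4536 -0.2603 r 0.0292 bar ang 18.2 len 0.0154
lid px [360. 454.] n 1967 z 0.0352 ctr 0.6026 -0.2605 r 0.0309 bar ang -140.3 len 0.0228
```

View pics/w11.png

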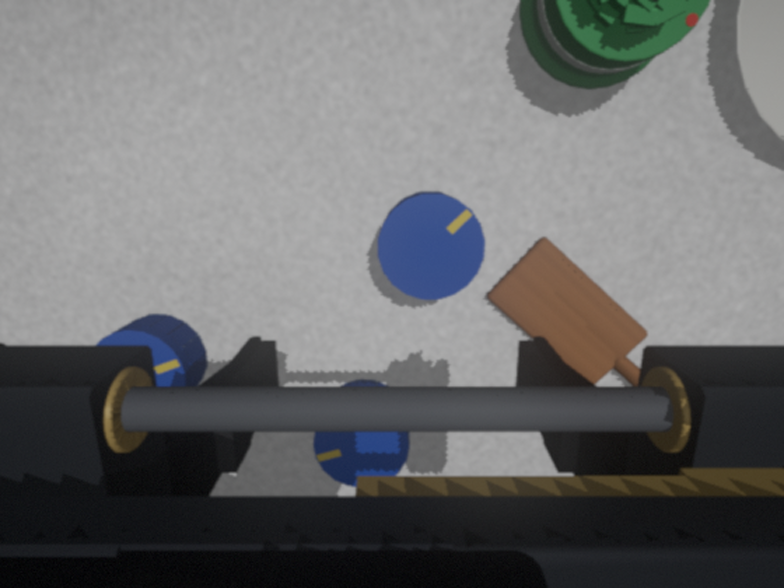

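Lid A at (430,246), bar toward (460,221). Moving over it and down.

Request:
servo_tool(
  moves="0.007 0.007 0.015 -0.04 -0.03 0.03 -1;0.007 0.007 0.015 0 0 0.03 -1;0.006 0.007 0.015 0 0 0.01 -1;0 0 0.015 0 0 0 -1;0 0 0.015 0 0 0 -1;0 0 0 0 0 0 -1;0 0 0 0 0 0 -1",
)

```text
time_s: 21.13
tool_pos: [0.6072, -0.1221, 0.0641]
tool_rot: [178.9, 0.4, 110.3]
force: [0.1, -0.3, 0.2]
grip_width: 0.0868
```

```bash
python3 st.py .5924 -.122 -0.001 110
```

```text
t 21.13 q [-14.6  20.6  28.7  98.7 -11.3  62.3  37.9] pos [ 0.6072 -0.1221  0.0641] rot [178.9   0.4 110.3] F [ 0.1 -0.3  0.2] g 0.0868
tool shift mm [  5.7 -15.1  64.7]
turn z units 0.01 deg -0.28281797175250745
level correction rotvec units [0.04  0.015 0.   ]
```

Request:
servo_tool(
  moves="0.003 -0.008 0.008 0.02 0.008 0.005 -1;0.003 -0.007 0.008 0.01 0.004 0 -1;0 0 0.008 0 0 0 -1;0 0 0 0 0 0 -1;0 0 0 0 0 0 -1",
)

```text
time_s: 21.55
tool_pos: [0.5932, -0.1227, 0.0436]
tool_rot: [179.4, 0.2, 110.1]
force: [-0.4, 0.2, -0.6]
grip_width: 0.0869
```

```bash
python3 st.py .5924 -.122 -0.001 110
```

```text
t 21.55 q [-14.5  20.7  28.6 101.1 -11.4  60.3  38.2] pos [ 0.5932 -0.1227  0.0436] rot [179.4   0.2 110.1] F [-0.4  0.2 -0.6] g 0.0869
tool shift mm [ 1.1 -1.  44.6]
turn z units 0.003 deg -0.0994043378166225
level correction rotvec units [0.023 0.008 0.   ]
```

Request:
servo_tool(
  moves="0.001 -0.001 0.008 0.02 0.006 0 -1;0 0 0.008 0 0 0 -1;0 0 0.008 0 0 0 -1;0 0 0.006 0 0 0 -1;0 0 0 0 0 0 -1",
)

```text
time_s: 21.97
tool_pos: [0.5923, -0.1223, 0.0107]
tool_rot: [180.0, 0.1, 110.1]
force: [0.0, 0.3, 0.6]
grip_width: 0.0869
```

```bash
python3 st.py .5924 -.122 -0.001 110
```

```text
t 21.97 q [-13.9  23.3  28.  102.  -12.7  57.7  39. ] pos [ 0.5923 -0.1223  0.0107] rot [1.800e+02 1.000e-01 1.101e+02] F [0.  0.3 0.6] g 0.0869
tool shift mm [ 0.2  0.2 11.7]
turn z units 0.003 deg -0.08383256930741823
level correction rotvec units [0.002 0.002 0.   ]
```

Request:
servo_tool(
  moves="0 0 0.006 0 0 0 -1;0 0 0.004 0 0 0 -1;0 0 0.001 0 0 0 -1;0 0 0 0 0 0 1;0 0 0 0 0 0 1;0 0 0 0 0 0 1;0 0 0 0 0 0 1;0 0 0 0 0 0 1;0 0 0 0 0 0 1",
  squeeze=25,
)

```text
time_s: 22.72
tool_pos: [0.5926, -0.1224, -0.0016]
tool_rot: [180.0, 0.1, 110.1]
force: [-0.0, -0.2, -0.3]
grip_width: 0.0635
```

```bash
python3 st.py .5924 -.122 -0.001 110; python3 look.py w12.png
```

```text
t 22.72 q [-13.6  24.3  27.7 102.4 -13.2  56.4  39.4] pos [ 0.5926 -0.1224 -0.0016] rot [1.800e+02 1.000e-01 1.101e+02] F [-0.  -0.2 -0.3] g 0.0635
tool shift mm [ 0.4 -0.  -0.6]
turn z units 0.003 deg -0.08050116849409505
level correction rotvec units [0.001 0.003 0.   ]
```

View pics/w12.png

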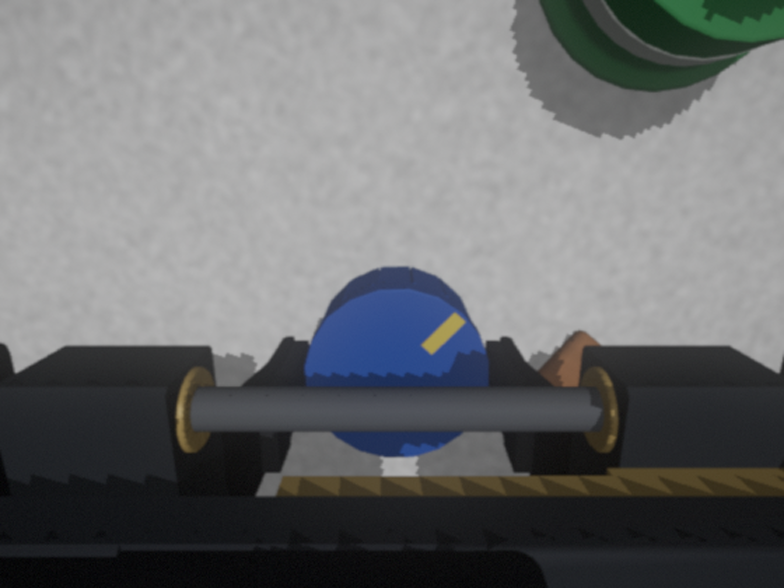

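Lid A is gripped (63.5 mm opening), bar from (430,349) to (459,319). Measuring its angle and centre in the tool frame:

```bash
cat > held.py <<'E'
from h import *
from scipy.optimize import least_squares
c0=env.read_camera("wrist");he=c0['hand_eye'];K=c0['mtx']
import sys
zt=float(sys.argv[1]) if len(sys.argv)>1 else -.0376
I=c0['img']
H=cv2.cvtColor(I,cv2.COLOR_RGB2HSV).astype(int)
yel=(H[...,0]>18)&(H[...,0]<35)&(H[...,1]>70)&(H[...,2]>80);yel[285:]=0;yel[:180]=0;yel[:,:215]=0;yel[:,355:]=0
for mm,ce,st in comps(yel,15):
    P=np.array([pix2plane(u,v,K,he,zt)[:2] for v,u in np.argwhere(mm)])
    c=P.mean(0);w=np.linalg.svd(P-c)[2][0];w*=np.sign(w@c) if abs(w@c)>1e-6 else 1
    print('bar',st[4],'ctr(tool)',c.round(4),'dir tool deg',np.degrees(np.arctan2(w[1],w[0])).round(1),'radial deg',np.degrees(np.arctan2(c[1],c[0])).round(1),'perp offset mm',((c[0]*w[1]-c[1]*w[0])*1000).round(2),'=> world ang',(env.get_obs()['tool_rot'][2]-np.degrees(np.arctan2(w[1],w[0]))).round(1))
# front edge of lid top: blue pixels brightest; circle fit on upper boundary
blue=(H[...,0]>105)&(H[...,0]<130)&(H[...,1]>120)&(H[...,2]>100)
m=blue|yel;e=[]
for u in range(235,332,3):
    v=np.argwhere(m[180:270,u])
    if len(v): e.append(pix2plane(u,v[0,0]+180-.5,K,he,zt)[:2])
e=np.array(e)
f=least_squares(lambda x:np.hypot(e[:,0]-x[0],e[:,1]-x[1])-.032,[0,0],loss='soft_l1',f_scale=.0005);print('centre tool',f.x.round(4),'rms',np.sqrt(np.mean(f.fun**2)).round(5),len(e))
E
python3 held.py
```

```text
bar 315 ctr(tool) [0.016  0.0156] dir tool deg 44.3 radial deg 44.3 perp offset mm 0.01 => world ang 65.8
centre tool [-0.0002  0.0003] rms 0.00026 33
```

Request:
servo_tool(
  moves="0 0 -0.015 0 0 0 1;0 0 -0.025 0 0 0 1;0 0 -0.03 0 0 0 1;0 0 -0.03 0 0 0.1 1;0 0 -0.01 0 0 0.235 1;0 0 0 0 0 0.235 1;0 0 0 0 0 0.235 1;0 0 0 0 0 0.235 1;0 0 0 0 0 0.235 1;0 0 0 0 0 0.235 1;0 0 0 0 0 0.235 1;0 0 0 0 0 0.235 1;0 0 0 0 0 0.235 1;0 0 0 0 0 0.235 1;0 0 0 0 0 0.235 1;0 0 0 0 0 0.1 1;0 0 0 0 0 0 1",
)

```text
time_s: 24.23
tool_pos: [0.591, -0.1221, 0.1145]
tool_rot: [-180.0, -0.1, 26.2]
force: [-0.6, -0.5, -0.8]
grip_width: 0.0634
```

```bash
python3 st.py .6297 .0416 0.09 30
```

```text
t 24.23 q [-26.3  19.   43.2  97.3 -13.9  69.1 -43.5] pos [ 0.591  -0.1221  0.1145] rot [-1.80e+02 -1.00e-01  2.62e+01] F [-0.6 -0.5 -0.8] g 0.0634
tool shift mm [ 106.9 -129.8   24.7]
turn z units -0.133 deg 3.79823679114628
level correction rotvec units [-0.001 -0.003  0.   ]
```

Request:
servo_tool(
  moves="0.012 -0.016 0 0 0 -0.03 1;0.02 -0.024 0 0 0 -0.03 1;0.02 -0.024 0 0 0 -0.03 1;0.02 -0.024 0 0 0 -0.03 1;0.02 -0.02 0 0 0 -0.013 1;0.01 -0.012 0 0 0 0 1;0 0 0 0 0 0 1;0 0 0 0 0 0 1",
)

```text
time_s: 24.9
tool_pos: [0.624, 0.0342, 0.1146]
tool_rot: [179.9, -0.0, 30.5]
force: [-0.8, -1.1, -0.3]
grip_width: 0.0632
```

```bash
python3 st.py .6297 .0416 0.085 30;python3 held.py
```

```text
t 24.9 q [-36.6  21.   38.6  94.1 -13.8  69.7 -54.5] pos [0.624  0.0342 0.1146] rot [179.9  -0.   30.5] F [-0.8 -1.1 -0.3] g 0.0632
tool shift mm [ 8.7 -3.5 29.6]
turn z units 0.019 deg -0.5413920248336694
level correction rotvec units [ 0.003 -0.002 -0.   ]
bar 325 ctr(tool) [0.0162 0.0157] dir tool deg 43.0 radial deg 44.1 perp offset mm -0.44 => world ang -12.5
centre tool [ 0.0013 -0.0027] rms 0.00162 33
```

Request:
servo_tool(
  moves="0.005 -0.002 0.008 0 0 0.02 1;0.004 -0.002 0.008 0 0 0 1;0 0 0.008 0 0 0 1;0 0 0.006 0 0 0 1;0 0 0 0 0 0 1;0 0 0 0 0 0 1",
)

```text
time_s: 25.45
tool_pos: [0.6287, 0.0326, 0.0807]
tool_rot: [179.8, 0.1, 29.2]
force: [-0.4, -0.4, -0.8]
grip_width: 0.0632
```

```bash
python3 st.py .6297 .0416 0.062 29.9
```

```text
t 25.45 q [-35.8  23.6  38.1  95.2 -15.4  66.6 -54.6] pos [0.6287 0.0326 0.0807] rot [1.798e+02 1.000e-01 2.920e+01] F [-0.4 -0.4 -0.8] g 0.0632
tool shift mm [ 5.3 -7.4 18.7]
turn z units -0.024 deg 0.6996574267390656
level correction rotvec units [0.007 0.005 0.   ]
```

Request:
servo_tool(
  moves="0.0053 -0.0074 0 0.007 0.005 -0.02 1;0 0 0 0 0 0 1;0 0 0 0 0 0 1",
)

```text
time_s: 25.7
tool_pos: [0.6296, 0.0411, 0.0806]
tool_rot: [-180.0, 0.0, 29.7]
force: [0.2, -0.1, -0.1]
grip_width: 0.0635
```

```bash
python3 st.py .6297 .0416 0.062 29.9
```

```text
t 25.7 q [-36.1  23.7  37.8  95.1 -15.6  66.7 -54.6] pos [0.6296 0.0411 0.0806] rot [-180.     0.    29.7] F [ 0.2 -0.1 -0.1] g 0.0635
tool shift mm [ 0.3 -0.3 18.6]
turn z units -0.006 deg 0.17603315249661478
level correction rotvec units [-0.001  0.001 -0.   ]
```

Request:
servo_tool(
  moves="0 0 0.004 0 0 0 1;0 0 0.004 0 0 0 1;0 0 0.003 0 0 0 1;0 0 0 0 0 0 1",
)

```text
time_s: 26.03
tool_pos: [0.6303, 0.0422, 0.0695]
tool_rot: [-180.0, -0.1, 29.8]
force: [0.5, 0.1, 0.1]
grip_width: 0.063
```

```bash
python3 st.py .6297 .0416 0.0624 29.8
```

```text
t 26.03 q [-35.9  24.3  37.5  95.6 -16.1  65.5 -54.3] pos [0.6303 0.0422 0.0695] rot [-1.80e+02 -1.00e-01  2.98e+01] F [0.5 0.1 0.1] g 0.063
tool shift mm [-0.9  0.2  7.1]
turn z units 0.0 deg -0.010174037930909208
level correction rotvec units [-0.    -0.004  0.   ]
```

Request:
servo_tool(
  moves="-0.0008 0 0.003 0 -0.002 0 1;0 0 0.003 0 0 0 1;0 0 0.003 0 0 0 1;0 0 0.002 0 0 0 1",
)

```text
time_s: 26.37
tool_pos: [0.631, 0.0421, 0.061]
tool_rot: [-180.0, -0.2, 29.8]
force: [-3.6, -0.3, 12.1]
grip_width: 0.0632
```

```bash
python3 st.py .6297 .0416 0.0524 29.8
```

```text
t 26.37 q [-35.6  24.8  37.3  96.1 -16.5  64.5 -53.9] pos [0.631  0.0421 0.061 ] rot [-180.    -0.2   29.8] F [-3.6 -0.3 12.1] g 0.0632
tool shift mm [-1.4 -0.2  8.6]
turn z units 0.0 deg -0.004370623697980136
level correction rotvec units [-0.001 -0.008  0.   ]
```

Contact at TCP z 61 mm, i.e. riding about 14 mm up. Before calling it wrong, recentre and wiggle ±5°.

Request:
servo_tool(
  moves="-0.0015 0 -0.001 0 -0.004 0 1;0 0 0 0 0 0.08 1;0 0 0.001 0 0 0.08 1;0 0 0 0 0 -0.1 1;0 0 0.001 0 0 -0.1 1;0 0 0.001 0 0 -0.1 1;0 0 0 0 0 0 1",
)

```text
time_s: 26.95
tool_pos: [0.6326, 0.0418, 0.0619]
tool_rot: [179.9, -0.5, 33.9]
force: [-1.5, -0.3, -0.2]
grip_width: 0.0632
```

```bash
python3 st.py .6297 .0416 0.0524 29.8; python3 held.py
```

```text
t 26.95 q [-35.   24.5  36.5  96.  -16.2  64.3 -50. ] pos [0.6326 0.0418 0.0619] rot [179.9  -0.5  33.9] F [-1.5 -0.3 -0.2] g 0.0632
tool shift mm [-2.6 -1.5  9.5]
turn z units 0.144 deg -4.127906042041133
level correction rotvec units [ 0.002 -0.017 -0.   ]
bar 332 ctr(tool) [0.0162 0.0156] dir tool deg 44.2 radial deg 44.0 perp offset mm 0.09 => world ang -10.4
centre tool [ 0.0002 -0.0006] rms 0.0019 33
```

Request:
servo_tool(
  moves="-0.0026 -0.0015 -0.002 0 -0.017 0.07 1;0 0 0 0 0 0.07 1;0 0 0 0 0 0 1",
)

```text
time_s: 27.25
tool_pos: [0.629, 0.041, 0.063]
tool_rot: [180.0, 0.1, 29.4]
force: [0.2, -0.8, -1.0]
grip_width: 0.0629
```

```bash
python3 st.py .6297 .0416 0.0624 29.8
```

```text
t 27.25 q [-35.9  24.6  37.5  96.  -16.2  64.9 -54.5] pos [0.629 0.041 0.063] rot [1.80e+02 1.00e-01 2.94e+01] F [ 0.2 -0.8 -1. ] g 0.0629
tool shift mm [ 0.9 -0.2  0.6]
turn z units -0.014 deg 0.4085137607545164
level correction rotvec units [0.002 0.002 0.   ]
```

Request:
servo_tool(
  moves="0.0007 0 0.0015 0 0 0 1;0 0 0.0015 0 0 0 1;0 0 0.001 0 0 0.06 1;0 0 0.001 0 0 0.06 1;0 0 0 0 0 0 1",
)

```text
time_s: 27.67
tool_pos: [0.6294, 0.0412, 0.0616]
tool_rot: [-179.9, 0.1, 25.9]
force: [-0.0, 0.0, 0.3]
grip_width: 0.063
```

```bash
python3 st.py .6297 .0416 0.0624 29.8
```

```text
t 27.67 q [-36.2  25.   38.1  96.  -16.8  65.  -57.6] pos [0.6294 0.0412 0.0616] rot [-1.799e+02  1.000e-01  2.590e+01] F [-0.   0.   0.3] g 0.063
tool shift mm [ 0.5 -0.3 -0.8]
turn z units -0.137 deg 3.9134224074903727
level correction rotvec units [-0.003  0.003 -0.   ]
```

Request:
servo_tool(
  moves="0 0 0.002 0 0 -0.06 1;0 0 0.002 0 0 -0.06 1;0 0 0.002 0 0 -0.06 1;0 0 0.002 0 0 -0.06 1",
)

```text
time_s: 28.0
tool_pos: [0.6332, 0.0425, 0.0611]
tool_rot: [-179.9, -0.4, 33.2]
force: [-4.1, -0.1, 11.5]
grip_width: 0.0635
```

```bash
python3 st.py .6297 .0416 0.0624 29.8
```

```text
t 28.0 q [-34.9  24.8  36.6  95.8 -16.4  64.4 -50.6] pos [0.6332 0.0425 0.0611] rot [-179.9   -0.4   33.2] F [-4.1 -0.1 11.5] g 0.0635
tool shift mm [-3.4 -1.2 -1.3]
turn z units 0.117 deg -3.3507972068089202
level correction rotvec units [-0.004 -0.015  0.   ]
```

It never drops across the ±8° window, so lid A is wrong for the green tub. Trying it on the yellow one.

Request:
servo_tool(
  moves="0 0 -0.01 0 0 0 1;0 0 -0.02 0 0 0 1;0 0 -0.015 0 0 0 1;-0.03 -0.02 0 0 0 0 1;-0.034 -0.022 0 0 0 0.02 1;-0.034 -0.022 0 0 0 0.02 1;-0.02 -0.015 0 0 0 0.02 1;-0.01 -0.01 0 0 0 0.02 1;0 0 0 0 0 0 1;0 0 0 0 0 0 1",
)

```text
time_s: 28.83
tool_pos: [0.4723, 0.0465, 0.1051]
tool_rot: [180.0, -0.4, 30.8]
force: [0.5, -0.0, -0.8]
grip_width: 0.0628
```

```bash
python3 st.py .4701 .0555 0.085 31;python3 held.py
```

```text
t 28.83 q [-46.7  -0.6  38.2 115.3   0.3  64.8 -67.8] pos [0.4723 0.0465 0.1051] rot [180.   -0.4  30.8] F [ 0.5 -0.  -0.8] g 0.0628
tool shift mm [ 2.6 -8.9 20.1]
turn z units -0.007 deg 0.18705730461545045
level correction rotvec units [ 0.001 -0.013 -0.   ]
bar 2308 ctr(tool) [ 0.037  -0.0104] dir tool deg -101.7 radial deg -15.7 perp offset mm -38.31 => world ang 132.5
bar 326 ctr(tool) [0.0161 0.0157] dir tool deg 42.5 radial deg 44.2 perp offset mm -0.66 => world ang -11.7
centre tool [ 0.0133 -0.0052] rms 0.00242 33
```

Request:
servo_tool(
  moves="0.0026 -0.009 0.008 0 -0.01 0 1;0 0 0.008 0 0 0 1;0 0 0.006 0 0 0 1;0 0 0 0 0 0 1;0 0 0 0 0 0 1",
)

```text
time_s: 29.3
tool_pos: [0.4739, 0.0551, 0.0804]
tool_rot: [179.7, 0.0, 30.7]
force: [0.7, -0.7, -0.3]
grip_width: 0.0631
```

```bash
python3 st.py .4701 .0555 0.07 31
```

```text
t 29.3 q [-47.    2.   37.9 116.3  -1.1  62.  -67.9] pos [0.4739 0.0551 0.0804] rot [179.7   0.   30.7] F [ 0.7 -0.7 -0.3] g 0.0631
tool shift mm [-3.  -2.3 10.4]
turn z units -0.011 deg 0.31162986106718904
level correction rotvec units [0.011 0.    0.   ]
```

Request:
servo_tool(
  moves="-0.003 -0.0023 0.003 0.006 0 -0.01 1;0 0 0.003 0 0 0 1;0 0 0.003 0 0 0 1;0 0 0 0 0 0 1;0 0 0 0 0 0 1",
)

```text
time_s: 29.72
tool_pos: [0.4701, 0.0546, 0.0699]
tool_rot: [179.8, 0.1, 30.9]
force: [1.1, -0.2, -0.6]
grip_width: 0.063
```

```bash
python3 st.py .4701 .0555 0.0624 31
```

```text
t 29.72 q [-46.8   2.5  38.  117.3  -1.5  60.8 -67.2] pos [0.4701 0.0546 0.0699] rot [1.798e+02 1.000e-01 3.090e+01] F [ 1.1 -0.2 -0.6] g 0.063
tool shift mm [ 0.5 -0.8  7.5]
turn z units -0.002 deg 0.07143195898149202
level correction rotvec units [0.006 0.004 0.   ]
```

Request:
servo_tool(
  moves="0.0005 -0.0008 0.003 0.006 0.004 0 1;0 0 0.003 0 0 0 1;0 0 0.002 0 0 0 1;0 0 0.001 0 0 0 1",
)

```text
time_s: 30.05
tool_pos: [0.4707, 0.0558, 0.0607]
tool_rot: [-180.0, -0.1, 30.9]
force: [0.1, -0.4, -0.4]
grip_width: 0.063
```

```bash
python3 st.py .4701 .0555 0.0524 31
```

```text
t 30.05 q [-46.6   3.3  38.1 117.9  -2.4  59.5 -66.5] pos [0.4707 0.0558 0.0607] rot [-1.80e+02 -1.00e-01  3.09e+01] F [ 0.1 -0.4 -0.4] g 0.063
tool shift mm [-0.7 -0.1  8.3]
turn z units -0.003 deg 0.0765994838633901
level correction rotvec units [-0.001 -0.004  0.   ]
```

No contact at 60.7 mm here, so continue down.

Request:
servo_tool(
  moves="-0.0006 0 0.003 0 0 0 1;0 0 0.003 0 0 0 1;0 0 0.001 0 0 0 1;0 0 0 0 0 0 1",
)

```text
time_s: 30.38
tool_pos: [0.4699, 0.0554, 0.0526]
tool_rot: [-180.0, -0.1, 30.9]
force: [-0.3, -0.1, 0.0]
grip_width: 0.0633
```

```bash
python3 st.py .4701 .0555 0.0524 31
```

```text
t 30.38 q [-46.5   3.9  38.1 118.4  -2.9  58.5 -66. ] pos [0.4699 0.0554 0.0526] rot [-1.80e+02 -1.00e-01  3.09e+01] F [-0.3 -0.1  0. ] g 0.0633
tool shift mm [0.2 0.  0.2]
turn z units -0.003 deg 0.07338324906589833
level correction rotvec units [-0.001 -0.004  0.   ]
```

Lid A drops in on the yellow tub (TCP 52.6 mm = lid edge 54 mm, the 4 mm mark). Screwing clockwise.

Request:
servo_tool(
  moves="0.0002 0 0.0005 0 0 0.1 1;0 0 0 0 0 0.175 1;0 0 0.0003 0 0 0.175 1;0 0 0.0005 0 0 0.175 1;0 0 0.0005 0 0 0.175 1;0 0 0.0005 0 0 0.175 1;0 0 0.0005 0 0 0.175 1",
)

```text
time_s: 30.97
tool_pos: [0.471, 0.0557, 0.0502]
tool_rot: [-179.9, -0.2, -3.5]
force: [0.2, 0.0, 0.0]
grip_width: 0.0634
```

```bash
python3 st.py .4701 .0555 0.0484 -32;python3 held.py|grep -v 'bar 2'
```

```text
t 30.97 q [ -48.1    4.3   39.8  118.5   -3.3   58.1 -100.1] pos [0.471  0.0557 0.0502] rot [-179.9   -0.2   -3.5] F [0.2 0.  0. ] g 0.0634
tool shift mm [-0.9  0.3  1.8]
turn z units 0.996 deg -28.538940540914155
level correction rotvec units [-0.003 -0.005  0.   ]
bar 330 ctr(tool) [0.0163 0.0156] dir tool deg 43.0 radial deg 43.8 perp offset mm -0.29 => world ang -46.7
centre tool [0.0735 0.001 ] rms 0.00231 33
```

Request:
servo_tool(
  moves="-0.0008 0 0.0004 0 -0.003 0.175 1;0 0 0.0005 0 0 0.175 1;0 0 0.0005 0 0 0.175 1;0 0 0.0005 0 0 0.175 1;0 0 0.0005 0 0 0.175 1;0 0 0.0005 0 0 0.175 1;0 0 0 0 0 0 1",
)

```text
time_s: 31.6
tool_pos: [0.4715, 0.0559, 0.0482]
tool_rot: [-179.8, -0.1, -34.4]
force: [-0.5, 0.8, -1.0]
grip_width: 0.0631
```

```bash
python3 st.py .4701 .0555 0.0484 -34;python3 held.py|grep -v 'bar 2'
```

```text
t 31.6 q [ -49.6    4.5   41.5  118.6   -3.7   57.8 -130.6] pos [0.4715 0.0559 0.0482] rot [-1.798e+02 -1.000e-01 -3.440e+01] F [-0.5  0.8 -1. ] g 0.0631
tool shift mm [-0.9  1.2 -0.2]
turn z units -0.014 deg 0.40401849986380967
level correction rotvec units [-0.008 -0.004  0.   ]
bar 329 ctr(tool) [0.0164 0.0155] dir tool deg 42.9 radial deg 43.4 perp offset mm -0.2 => world ang -77.1
centre tool [ 0.0743 -0.0001] rms 0.00238 33
```

Request:
servo_tool(
  moves="-0.0005 0.0006 0.001 -0.004 0 0.05 1;0 0 0.001 0 0 0.03 1;0 0 0 0 0 0 1",
)

```text
time_s: 31.9
tool_pos: [0.4717, 0.0557, 0.0481]
tool_rot: [-179.9, -0.1, -36.1]
force: [-0.5, -0.3, -1.3]
grip_width: 0.0629
```

```bash
python3 st.py .4701 .0555 0.0484 -34
```

```text
t 31.9 q [ -49.7    4.6   41.6  118.6   -3.6   57.8 -132.4] pos [0.4717 0.0557 0.0481] rot [-1.799e+02 -1.000e-01 -3.610e+01] F [-0.5 -0.3 -1.3] g 0.0629
tool shift mm [-1.2  1.1 -0.3]
turn z units -0.074 deg 2.123338084395357
level correction rotvec units [-0.005 -0.005  0.   ]
```

Home: 66° turned and it bottoms at 48.1 mm. Release and retreat, turning back.

Request:
servo_tool(
  moves="0 0 0 0 0 0 -1;0 0 0 0 0 0 -1;0 0 0 0 0 0 -1;0 0 0 0 0 0 -1;0 0 0 0 0 0 -1;0 0 -0.02 0 0 0 -1;0 0 -0.03 0 0 0 -1;0 0 -0.035 0 0 -0.1 -1;0 0 -0.035 0 0 -0.24 -1;0 0 -0.035 0 0 -0.24 -1;0 0 -0.035 0 0 -0.24 -1;0 0 -0.035 0 0 -0.24 -1;0 0 0 0 0 -0.24 -1;0 0 0 0 0 -0.24 -1;0 0 0 0 0 -0.24 -1;0 0 0 0 0 -0.24 -1;0 0 0 0 0 -0.24 -1;0 0 0 0 0 -0.24 -1;0 0 0 0 0 -0.24 -1;0 0 0 0 0 -0.24 -1",
)

```text
time_s: 33.57
tool_pos: [0.4698, 0.0547, 0.2835]
tool_rot: [179.9, -0.2, 52.9]
force: [0.4, 0.8, 0.9]
grip_width: 0.0872
```

Request:
servo_tool(
  moves="0 0 0 0 0 -0.24 -1;0 0 0 0 0 -0.24 -1;0 0 0 0 0 -0.24 -1;0 0 0 0 0 -0.2 -1;-0.035 -0.01 0 0 0 0 -1;-0.035 -0.01 0 0 0 0 -1;-0.035 -0.01 0 0 0 0 -1;-0.035 -0.01 0 0 0 0 -1;-0.02 0 0 0 0 0 -1;0 0 0 0 0 0 -1;0 0 0 0 0 0 -1",
)

```text
time_s: 34.48
tool_pos: [0.4106, -0.0839, 0.2828]
tool_rot: [179.7, -0.2, 81.0]
force: [0.4, 0.1, 0.1]
grip_width: 0.0872
```

```bash
python3 look.py w13.png;python3 st.py .45 -.26 0.2 100;python3 lids.py; python3 lids.py .086
```

```text
t 34.53 q [-34.  -17.   33.8 106.    9.2  87.9 -10.7] pos [ 0.4107 -0.0841  0.2829] rot [179.7  -0.2  81. ] F [-1.4  0.3  0.4] g 0.0871
tool shift mm [-167.8   65.9   82.7]
turn z units -0.663 deg 19.00003281501199
level correction rotvec units [ 0.01  -0.006 -0.   ]
lid px [614. 371.] n 713 z 0.0352 ctr 0.6011 -0.2502 r 0.0276
lid px [446.  52.] n 3103 z 0.0853 ctr 0.4709 0.0552 r 0.0313 bar ang -77.2 len 0.0224
```

View pics/w13.png

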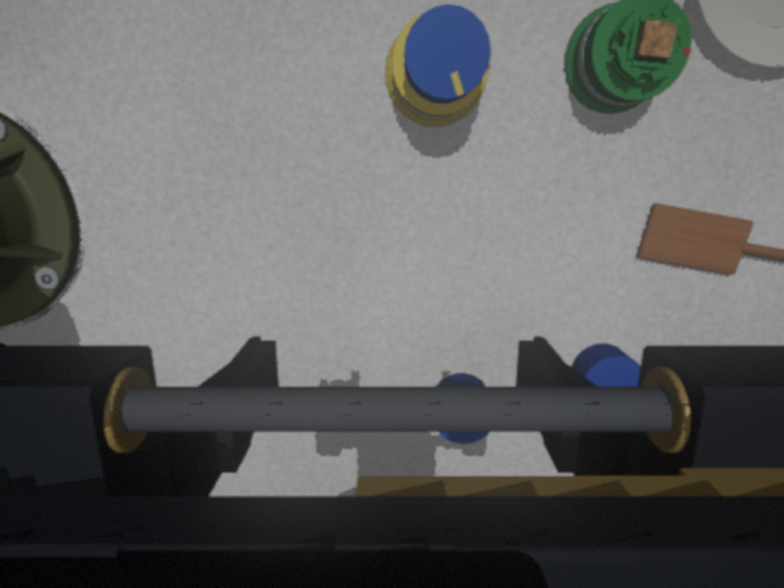

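Lid on yellow at (447,52): top at 85.3 mm (home), centred. Joint 2 is near its limit here, so I'll move outward to view the other lids.

Request:
servo_tool(
  moves="0 0.03 0 0 0 0 -1;-0.02 0.03 0 0 0 0 -1;-0.03 0.03 0.01 0 0 0 -1;-0.03 0.02 0.02 0 0 0 -1;-0.03 0.01 0.025 0 0 0 -1;-0.03 0 0.025 0 0 0 -1;-0.03 0 0.025 0 0 0 -1;-0.02 0 0.02 0 0 0 -1;0 0 0 0 0 0 -1;0 0 0 0 0 0 -1",
)

```text
time_s: 35.37
tool_pos: [0.5208, -0.2765, 0.1505]
tool_rot: [179.5, -0.0, 83.4]
force: [0.4, -0.3, -0.2]
grip_width: 0.0872
```

```bash
python3 look.py w14.png;python3 st.py .45 -.26 0 100;python3 lids.py
```

```text
t 35.42 q [-18.5  16.6  52.4  97.6 -14.   72.2  30.5] pos [ 0.5207 -0.2759  0.1504] rot [179.5  -0.   83.5] F [-0.2  0.2  0.2] g 0.0871
tool shift mm [  7.6 -73.4 149.8]
turn z units -0.576 deg 16.51421215774681
level correction rotvec units [ 0.018 -0.002 -0.   ]
lid px [518. 234.] n 3761 z 0.0352 ctr 0.6013 -0.2607 r 0.0312 bar ang -137.7 len 0.0222
lid px [288. 276.] n 3593 z 0.0351 ctr 0.4522 -0.2701 r 0.0315 bar ang 41.6 len 0.0216
```

View pics/w14.png

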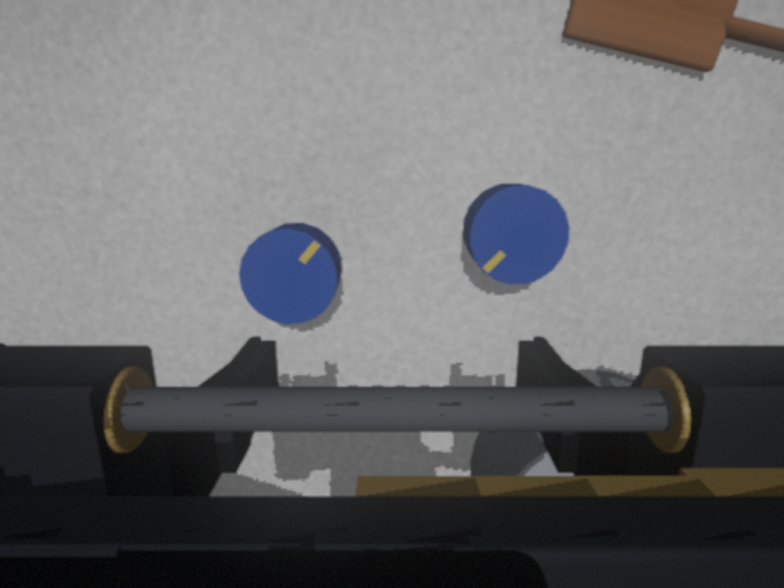

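Lid C at (288,276), bar 42°; lid B at (518,234), bar −138°; the pot is near the bottom. Taking C.

Request:
servo_tool(
  moves="0 -0.015 0.015 0.01 0 -0.19 -1;0 -0.018 0.015 0 0 -0.19 -1;0 -0.02 0.015 0 0 -0.19 -1;0.006 -0.02 0.015 0 0 0 -1;0 0 0.015 0 0 0 -1;0 0 0 0 0 0 -1;0 0 0 0 0 0 -1",
)

```text
time_s: 36.0
tool_pos: [0.4591, -0.2592, 0.0802]
tool_rot: [178.9, 0.1, 102.2]
force: [-0.0, -0.2, 0.0]
grip_width: 0.0871
```

```bash
python3 look.py w15.png; python3 lids.py;python3 st.py .4522 -.2701 -0.001 100
```

```text
lid px [375. 321.] n 5639 z 0.0352 ctr 0.4516 -0.2701 r 0.0316 bar ang 40.9 len 0.0221
lid px [647. 340.] n 2649 z 0.0353 ctr 0.5999 -0.2606 r 0.0318 bar ang -135.3 len 0.0205
t 36.05 q [-18.7  10.3  50.2 110.9  -9.7  61.9  47.7] pos [ 0.4597 -0.2589  0.0803] rot [1.788e+02 1.000e-01 1.022e+02] F [ 1.2  0.3 -0.2] g 0.0872
tool shift mm [ -9.2 -11.3  81.1]
turn z units 0.077 deg -2.2068804150954406
level correction rotvec units [0.041 0.004 0.   ]
```

Request:
servo_tool(
  moves="-0.005 -0.006 0.008 0.025 0.002 0.04 -1;-0.004 -0.005 0.008 0.01 0 0.03 -1;0 0 0.008 0 0 0 -1;0 0 0.008 0 0 0 -1;0 0 0 0 0 0 -1;0 0 0 0 0 0 -1",
)

```text
time_s: 36.55
tool_pos: [0.4555, -0.2712, 0.0484]
tool_rot: [179.7, 0.3, 100.2]
force: [-1.2, -0.3, 0.1]
grip_width: 0.0869
```

```bash
python3 st.py .4520 -.2701 -0.001 100
```

```text
t 36.55 q [-16.5  14.3  49.9 111.8 -12.7  59.1  49.2] pos [ 0.4555 -0.2712  0.0484] rot [179.7   0.3 100.2] F [-1.2 -0.3  0.1] g 0.0869
tool shift mm [ 2.  -3.6 49.4]
turn z units 0.008 deg -0.2155565621272899
level correction rotvec units [0.012 0.01  0.   ]
```

Request:
servo_tool(
  moves="0.002 -0.0036 0.008 0.01 0.008 0 -1;0 0 0.008 0 0 0 -1;0 0 0.008 0 0 0 -1;0 0 0.008 0 0 0 -1;0 0 0 0 0 0 -1;0 0 0 0 0 0 -1",
)

```text
time_s: 37.05
tool_pos: [0.4506, -0.2698, 0.0123]
tool_rot: [-179.9, 0.0, 100.2]
force: [0.5, -0.4, -0.0]
grip_width: 0.0872
```

```bash
python3 st.py .4520 -.2701 -0.001 100
```

```text
t 37.05 q [-14.7  17.5  48.5 113.6 -15.7  55.7  51.7] pos [ 0.4506 -0.2698  0.0123] rot [-179.9    0.   100.2] F [ 0.5 -0.4 -0. ] g 0.0872
tool shift mm [-0.6  1.3 13.2]
turn z units 0.007 deg -0.1885054387350351
level correction rotvec units [-0.002  0.    -0.   ]
```

Request:
servo_tool(
  moves="-0.0006 0.0013 0.007 0 0 0 -1;0 0 0.005 0 0 0 -1;0 0 0.0015 0 0 0 -1;0 0 0 0 0 0 1;0 0 0 0 0 0 1;0 0 0 0 0 0 1;0 0 0 0 0 0 1;0 0 0 0 0 0 1;0 0 0 0 0 0 1",
)

```text
time_s: 37.8
tool_pos: [0.4529, -0.2705, -0.002]
tool_rot: [180.0, 0.0, 100.2]
force: [0.8, -0.1, 0.0]
grip_width: 0.0632
```

```bash
python3 st.py .4520 -.2701 -0.001 100; python3 held.py
```

```text
t 37.8 q [-13.7  19.1  47.7 113.9 -17.3  54.2  52.9] pos [ 0.4529 -0.2705 -0.002 ] rot [180.    0.  100.2] F [ 0.8 -0.1  0. ] g 0.0632
tool shift mm [ 0.6 -0.9 -1. ]
turn z units 0.007 deg -0.197951988773724
level correction rotvec units [0.    0.001 0.   ]
bar 323 ctr(tool) [0.0116 0.0192] dir tool deg 57.5 radial deg 58.8 perp offset mm -0.52 => world ang 42.7
centre tool [-0.0001  0.0003] rms 0.00044 33
```

Request:
servo_tool(
  moves="0 0 -0.015 0 0 0 1;0 0 -0.025 0 0 0 1;0 0 -0.03 0 0 0 1;0 0 -0.03 0 0 0.1 1;0 0 -0.01 0 0 0.235 1;0 0 0 0 0 0.235 1;0 0 0 0 0 0.235 1;0 0 0 0 0 0.235 1;0 0 0 0 0 0.235 1;0 0 0 0 0 0.235 1;0 0 0 0 0 0.235 1;0 0 0 0 0 0.2 1;0 0 0 0 0 0 1;0 0 0 0 0 0 1",
)

```text
time_s: 39.02
tool_pos: [0.4517, -0.2699, 0.1138]
tool_rot: [-180.0, -0.2, 41.8]
force: [-0.1, 0.3, -1.2]
grip_width: 0.0631
```

```bash
python3 st.py .6297 .0416 0.105 43.6
```

```text
t 39.02 q [-26.3  10.1  59.9 108.3  -9.7  66.9 -11.1] pos [ 0.4517 -0.2699  0.1138] rot [-180.    -0.2   41.8] F [-0.1  0.3 -1.2] g 0.0631
tool shift mm [ 340.2 -113.7   10. ]
turn z units -0.063 deg 1.8178117362422483
level correction rotvec units [-0.002 -0.006  0.   ]
```

Request:
servo_tool(
  moves="0.02 -0.007 0 0 0 -0.02 1;0.034 -0.011 0 0 0 -0.02 1;0.034 -0.011 0 0 0 -0.02 1;0.034 -0.011 0 0 0 0 1;0.034 -0.011 0 0 0 0 1;0.034 -0.011 0 0 0 0 1;0.034 -0.011 0 0 0 0 1;0.034 -0.011 0 0 0 0 1;0.034 -0.011 0 0 0 0 1;0.025 -0.01 0 0 0 0 1;0.01 -0.004 0 0 0 0 1;0 0 0 0 0 0 1;0 0 0 0 0 0 1",
)

```text
time_s: 40.1
tool_pos: [0.6173, 0.0467, 0.1142]
tool_rot: [-180.0, -0.3, 45.3]
force: [-0.2, -0.3, -0.5]
grip_width: 0.0632
```

```bash
python3 st.py .6297 .0416 0.085 43.6; python3 look.py w16.png; python3 tubs.py
```

```text
t 40.1 q [-44.4  22.2  47.4  95.3 -17.5  69.9 -37.8] pos [0.6173 0.0467 0.1142] rot [-180.    -0.3   45.3] F [-0.2 -0.3 -0.5] g 0.0632
tool shift mm [ 5.  12.4 29.2]
turn z units 0.059 deg -1.7025644389268848
level correction rotvec units [-0.001 -0.01   0.   ]
Y [0.4727 0.0582 0.0416] 5
G [0.6308 0.0421 0.0393] 36
```

Request:
servo_tool(
  moves="0.002 0.006 0.008 0 -0.006 0.03 1;0.003 0.006 0.008 0 0 0.03 1;0 0 0.008 0 0 0 1;0 0 0.006 0 0 0 1;0 0 0 0 0 0 1;0 0 0 0 0 0 1",
)

```text
time_s: 40.65
tool_pos: [0.6278, 0.0293, 0.0811]
tool_rot: [-180.0, 0.1, 42.6]
force: [-1.0, -0.2, -0.5]
grip_width: 0.0632
```

```bash
python3 st.py .6297 .0416 0.070 43.6
```

```text
t 40.65 q [-41.7  25.8  46.9  95.6 -20.1  67.5 -37.2] pos [0.6278 0.0293 0.0811] rot [-1.80e+02  1.00e-01  4.26e+01] F [-1.  -0.2 -0.5] g 0.0632
tool shift mm [ 9.7 -7.8 11.1]
turn z units -0.035 deg 1.015497658304696
level correction rotvec units [-0.001  0.002 -0.   ]
```

Request:
servo_tool(
  moves="0.0095 -0.0075 0 0 0 -0.03 1;0 0 0 0 0 0 1;0 0 0 0 0 0 1",
)

```text
time_s: 40.9
tool_pos: [0.6296, 0.0416, 0.0811]
tool_rot: [-180.0, 0.1, 43.5]
force: [-0.0, -1.4, -0.1]
grip_width: 0.0632
```

```bash
python3 st.py .6297 .0416 0.070 43.6
```

```text
t 40.9 q [-42.4  26.   46.5  95.2 -20.1  67.6 -37.5] pos [0.6296 0.0416 0.0811] rot [-1.80e+02  1.00e-01  4.35e+01] F [-0.  -1.4 -0.1] g 0.0632
tool shift mm [ 0.1  0.  11.1]
turn z units -0.005 deg 0.14831614639410873
level correction rotvec units [-0.001  0.002 -0.   ]
```

Request:
servo_tool(
  moves="0 0 0.003 0 0 0 1;0 0 0.003 0 0 0 1;0 0 0.003 0 0 0 1;0 0 0 0 0 0 1;0 0 0 0 0 0 1",
)

```text
time_s: 41.32
tool_pos: [0.6302, 0.0437, 0.072]
tool_rot: [-180.0, -0.0, 43.6]
force: [0.8, 0.2, 0.4]
grip_width: 0.0633
```

```bash
python3 st.py .6297 .0416 0.062 43.6
```

```text
t 41.32 q [-42.2  26.5  46.2  95.6 -20.6  66.7 -37.2] pos [0.6302 0.0437 0.072 ] rot [-180.    -0.    43.6] F [0.8 0.2 0.4] g 0.0633
tool shift mm [-1.8  1.2 10. ]
turn z units 0.001 deg -0.03516324915378277
level correction rotvec units [-0.001 -0.001  0.   ]
```

Request:
servo_tool(
  moves="-0.0018 0.0012 0.003 0 0 0 1;-0.0004 0 0.003 0 0 0 1;-0.0004 0 0.003 0 0 0 1;0 0 0.002 0 0 0 1",
)

```text
time_s: 41.65
tool_pos: [0.6294, 0.0403, 0.0605]
tool_rot: [180.0, -0.1, 43.6]
force: [0.0, 0.3, -0.1]
grip_width: 0.0634
```

```bash
python3 st.py .6297 .0416 0.052 43.6
```

```text
t 41.65 q [-41.8  27.   45.9  96.4 -21.1  65.5 -36.5] pos [0.6294 0.0403 0.0605] rot [ 1.80e+02 -1.00e-01  4.36e+01] F [ 0.   0.3 -0.1] g 0.0634
tool shift mm [ 1.1 -0.7  8.5]
turn z units 0.0 deg -0.0017824373129826654
level correction rotvec units [ 0.001 -0.003 -0.   ]
```

Request:
servo_tool(
  moves="0.001 -0.0007 0.002 0 0 0 1;0 0 0.003 0 0 0 1;0 0 0.002 0 0 0 1;0 0 0.001 0 0 0 1",
)

```text
time_s: 41.98
tool_pos: [0.6295, 0.0415, 0.0515]
tool_rot: [-180.0, -0.1, 43.6]
force: [-2.1, 0.4, 8.9]
grip_width: 0.0632
```

```bash
python3 st.py .6297 .0416 0.052 43.6
```

```text
t 41.98 q [-41.6  27.6  45.5  96.8 -21.5  64.7 -36.3] pos [0.6295 0.0415 0.0515] rot [-1.80e+02 -1.00e-01  4.36e+01] F [-2.1  0.4  8.9] g 0.0632
tool shift mm [ 0.3  0.1 -0.5]
turn z units -0.001 deg 0.015746998921912336
level correction rotvec units [-0.    -0.002  0.   ]
```

Lid C drops in on the green tub and bottoms at the 4 mm mark (51.5 mm, 9 N). Screwing clockwise.

Request:
servo_tool(
  moves="0.0002 0 -0.0002 0 0 0.1 1;0 0 0 0 0 0.175 1;0 0 0.0003 0 0 0.175 1;0 0 0.0005 0 0 0.175 1;0 0 0.0005 0 0 0.175 1;0 0 0.0005 0 0 0.175 1;0 0 0.0005 0 0 0.175 1",
)

```text
time_s: 42.57
tool_pos: [0.6306, 0.0419, 0.0499]
tool_rot: [-179.9, -0.2, 9.2]
force: [0.2, -0.4, -0.2]
grip_width: 0.0631
```

```bash
python3 st.py .6297 .0416 0.048 -22
```

```text
t 42.57 q [-46.3  30.5  52.6  97.  -26.4  65.7 -67.1] pos [0.6306 0.0419 0.0499] rot [-179.9   -0.2    9.2] F [ 0.2 -0.4 -0.2] g 0.0631
tool shift mm [-0.9  0.2  1.9]
turn z units 1.09 deg -31.223221169892753
level correction rotvec units [-0.003 -0.006  0.   ]
```

Request:
servo_tool(
  moves="-0.0008 0 0.0004 0 -0.004 0.175 1;0 0 0.0005 0 0 0.175 1;0 0 0.0005 0 0 0.175 1;0 0 0.0005 0 0 0.175 1;0 0 0.0005 0 0 0.175 1;0 0 0.0007 0 0 0.175 1;0 0 0.001 0 0 0.05 1;0 0 0 0 0 0 1",
)

```text
time_s: 43.23
tool_pos: [0.6321, 0.0419, 0.048]
tool_rot: [-179.9, -0.2, -24.0]
force: [-1.2, -0.9, -1.3]
grip_width: 0.063
```

```bash
python3 st.py .6297 .0416 0.048 -22; python3 held.py
```

```text
t 43.23 q [-50.6  34.2  59.6  97.1 -31.8  67.2 -96.5] pos [0.6321 0.0419 0.048 ] rot [-179.9   -0.2  -24. ] F [-1.2 -0.9 -1.3] g 0.063
tool shift mm [-2.1  1.3 -0. ]
turn z units -0.07 deg 2.0121769929474453
level correction rotvec units [-0.005 -0.008  0.   ]
bar 321 ctr(tool) [0.012  0.0191] dir tool deg 57.5 radial deg 57.8 perp offset mm -0.1 => world ang -81.5
centre tool [-0.0006 -0.0002] rms 0.00176 33
```

Home: 67° turned, bottomed at 48 mm. Release, rise, turn back.

Request:
servo_tool(
  moves="0 0 0 0 0 0 -1;0 0 0 0 0 0 -1;0 0 0 0 0 0 -1;0 0 0 0 0 0 -1;0 0 0 0 0 0 -1;0 0 -0.02 0 0 0 -1;0 0 -0.03 0 0 0 -1;0 0 -0.035 0 0 -0.1 -1;0 0 -0.035 0 0 -0.24 -1;0 0 -0.035 0 0 -0.24 -1;0 0 -0.02 0 0 -0.24 -1;0 0 0 0 0 -0.24 -1;0 0 0 0 0 -0.24 -1;0 0 0 0 0 -0.24 -1;0 0 0 0 0 -0.24 -1;0 0 0 0 0 -0.24 -1;0 0 0 0 0 -0.24 -1;0 0 0 0 0 -0.24 -1;0 0 0 0 0 -0.24 -1;0 0 0 0 0 -0.24 -1",
)

```text
time_s: 44.95
tool_pos: [0.6318, 0.041, 0.2322]
tool_rot: [179.6, -0.3, 64.9]
force: [-0.3, -0.1, 0.7]
grip_width: 0.0871
```

Request:
servo_tool(
  moves="0 0 0 0 0 -0.24 -1;0 0 0 0 0 -0.24 -1;0 0 0 0 0 -0.24 -1;0 0 0 0 0 -0.24 -1;0 0 0 0 0 0 -1;-0.035 0 0 0 0 0 -1;-0.035 0 0 0 0 0 -1;-0.035 0 0 0 0 0 -1;-0.035 0 0 0 0 0 -1;0 0 0 0 0 0 -1;0 0 0 0 0 0 -1",
)

```text
time_s: 45.87
tool_pos: [0.6411, -0.1014, 0.2307]
tool_rot: [179.4, -0.3, 92.9]
force: [-0.7, 1.1, -0.2]
grip_width: 0.0873
```

```bash
python3 look.py w17.png;python3 st.py .60 -.30 0.13 110;python3 lids.py; python3 lids.py .086
```

```text
t 45.92 q [-28.   21.1  46.3  82.2 -15.5  82.7  21.1] pos [ 0.6407 -0.1029  0.2309] rot [179.4  -0.2  92.9] F [-0.7 -1.6  0.1] g 0.0868
tool shift mm [-195.1  -51.6   99.9]
turn z units -0.597 deg 17.10604850999738
level correction rotvec units [ 0.019 -0.005 -0.   ]
lid px [342. 442.] n 558 z 0.0352 ctr 0.6032 -0.2689 r 0.0283 bar ang -161.4 len 0.0187
lid px [138.  25.] n 2541 z 0.0850 ctr 0.4741 0.0525 r 0.0322 bar ang -84.0 len 0.0190
lid px [391.  44.] n 4046 z 0.0852 ctr 0.6320 0.0411 r 0.0316 bar ang -81.5 len 0.0217
```

View pics/w17.png

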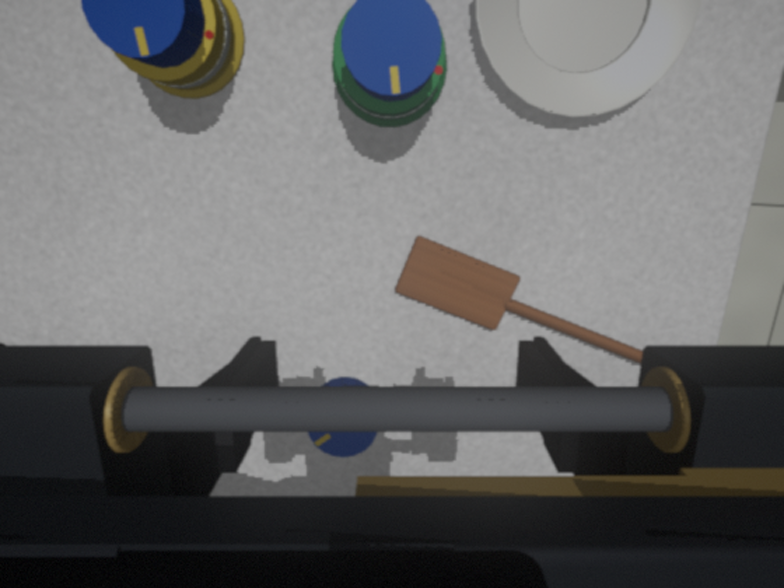

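Both lids sit at home height (85.0–85.2 mm), green lid at (391,44). I'll recheck centring later. Now lid B (342,442).

Request:
servo_tool(
  moves="-0.02 -0.007 0 0.01 0 -0.12 -1;-0.03 -0.007 0.01 0 0 -0.12 -1;-0.03 -0.007 0.015 0 0 -0.12 -1;-0.03 -0.005 0.02 0 0 -0.12 -1;-0.03 -0.001 0.02 0 0 -0.12 -1;-0.03 0.001 0.015 0 0 0 -1;-0.015 0 0.015 0 0 0 -1;0 0 0 0 0 0 -1;0 0 0 0 0 0 -1",
)

```text
time_s: 46.67
tool_pos: [0.6639, -0.2762, 0.1307]
tool_rot: [179.4, -0.4, 111.3]
force: [0.6, 0.5, 0.5]
grip_width: 0.087
```

```bash
python3 look.py w18.png;python3 lids.py;python3 st.py .601 -.2607 -0.001 110
```

```text
lid px [307. 220.] n 4497 z 0.0352 ctr 0.6027 -0.2605 r 0.0316 bar ang -139.3 len 0.0231
t 46.72 q [ -7.1  33.4  41.9  78.1 -22.9  76.8  56.5] pos [ 0.6637 -0.2756  0.1305] rot [179.4  -0.4 111.3] F [-0.4  0.  -0.9] g 0.0876
tool shift mm [ 35.7 -54.4 131.2]
turn z units 0.045 deg -1.2968019961813866
level correction rotvec units [ 0.021 -0.014 -0.   ]
```

View pics/w18.png

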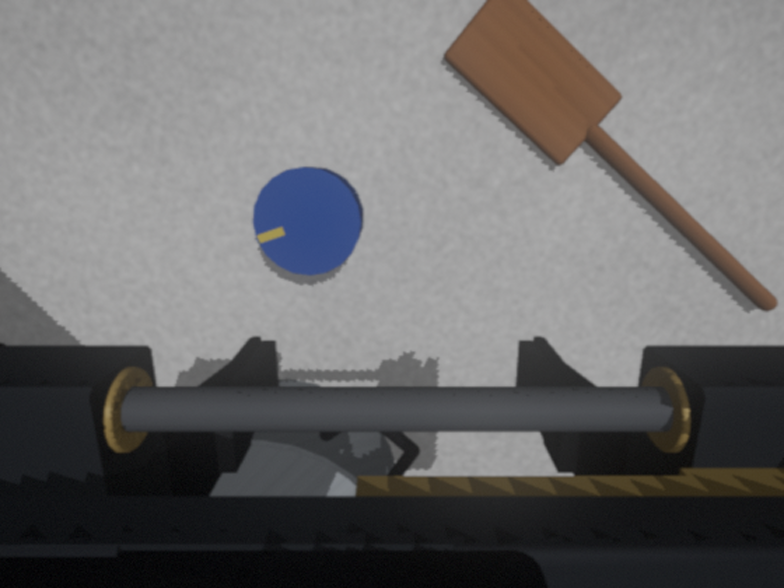

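Lid B at (307,220); the pot and its handle (400,450) are behind the gripper, so sideways first, then down.

Request:
servo_tool(
  moves="0.01 -0.018 0 0.012 -0.008 0.03 -1;0.012 -0.018 0.005 0 0 0 -1;0.012 -0.016 0.01 0 0 0 -1;0 0 0.012 0 0 0 -1;0 0 0.012 0 0 0 -1;0 0 0 0 0 0 -1;0 0 0 0 0 0 -1",
)

```text
time_s: 47.3
tool_pos: [0.6086, -0.2477, 0.0962]
tool_rot: [179.0, -0.2, 111.2]
force: [-0.1, 0.1, 0.1]
grip_width: 0.0871
```

```bash
python3 look.py w19.png;python3 lids.py;python3 st.py .6022 -.2606 -0.001 110
```

```text
lid px [375. 313.] n 5011 z 0.0351 ctr 0.6024 -0.2604 r 0.0315 bar ang -139.2 len 0.0229
t 47.35 q [-12.3  27.   43.   90.9 -20.2  69.4  55.9] pos [ 0.6087 -0.2476  0.096 ] rot [179.1  -0.2 111.2] F [-0.7  0.4  0. ] g 0.0868
tool shift mm [-10.2 -12.3  96.8]
turn z units 0.042 deg -1.2144495140630056
level correction rotvec units [ 0.033 -0.007 -0.   ]
```

Request:
servo_tool(
  moves="-0.005 -0.006 0.01 0.018 -0.004 0.03 -1;-0.005 -0.006 0.01 0.01 0 0 -1;0 0 0.01 0 0 0 -1;0 0 0.01 0 0 0 -1;0 0 0.01 0 0 0 -1;0 0 0 0 0 0 -1;0 0 0 0 0 0 -1",
)

```text
time_s: 47.93
tool_pos: [0.6019, -0.2643, 0.0404]
tool_rot: [-180.0, 0.0, 110.2]
force: [0.3, 1.1, -0.3]
grip_width: 0.0867
```

```bash
python3 st.py .6022 -.2605 -0.001 110
```

```text
t 47.93 q [-10.2  30.7  42.   93.1 -22.1  64.8  57.6] pos [ 0.6019 -0.2643  0.0404] rot [-180.     0.   110.2] F [ 0.3  1.1 -0.3] g 0.0867
tool shift mm [ 3.4  1.6 41.4]
turn z units 0.007 deg -0.2078009359886437
level correction rotvec units [-0.     0.001 -0.   ]
```

Request:
servo_tool(
  moves="0.0034 0.0016 0.008 0 0 0 -1;0 0 0.008 0 0 0 -1;0 0 0.008 0 0 0 -1;0 0 0.006 0 0 0 -1;0 0 0 0 0 0 -1;0 0 0 0 0 0 -1",
)

```text
time_s: 48.43
tool_pos: [0.6027, -0.2594, 0.0071]
tool_rot: [180.0, 0.0, 110.3]
force: [0.5, 0.5, -0.5]
grip_width: 0.0869
```

```bash
python3 st.py .6022 -.2605 -0.001 110
```

```text
t 48.43 q [ -9.8  32.6  40.8  94.7 -23.6  61.6  58.2] pos [ 0.6027 -0.2594  0.0071] rot [180.    0.  110.3] F [ 0.5  0.5 -0.5] g 0.0869
tool shift mm [-0.9 -0.8  8.1]
turn z units 0.009 deg -0.25806536765117016
level correction rotvec units [0.001 0.001 0.   ]
```

Request:
servo_tool(
  moves="-0.0009 -0.0008 0.005 0 0 0 -1;0 0 0.003 0 0 0 -1;0 0 0 0 0 0 1;0 0 0 0 0 0 1;0 0 0 0 0 0 1;0 0 0 0 0 0 1;0 0 0 0 0 0 1;0 0 0 0 0 0 1;0 0 -0.015 0 0 0 1;0 0 -0.025 0 0 0 1;0 0 -0.03 0 0 0 1;0 0 -0.03 0 0 0 1;0 0 -0.03 0 0 0 1;0 0 -0.03 0 0 0 1;0 0 0 0 0 0 1",
)

```text
time_s: 49.68
tool_pos: [0.6002, -0.2611, 0.1701]
tool_rot: [-179.9, -0.0, 110.1]
force: [1.2, -1.3, -0.7]
grip_width: 0.0633
```

```bash
python3 st.py .6 .26 0.15 110; python3 - <<'E'
from h import *
for n in("scene","side"):
    I,W,K,T=cam(n)
    g=(W[...,2]<.03)&(W[...,2]>-.01)&(W[...,0]>.45)&(W[...,0]<.75)&(W[...,1]>.17)&(W[...,1]<.38)
    H=cv2.cvtColor(I,cv2.COLOR_RGB2HSV).astype(int)
    m=g&(H[...,0]>90)&(H[...,0]<120)&(H[...,1]>18)&(H[...,1]<90)
    cs=max(comps(m,50),key=lambda c:c[2][4]);P=np.array([pix2plane(u,v,K,T,.008)[:2] for v,u in np.argwhere(cs[0])],np.float32)
    print(n,cs[2],cv2.minAreaRect(P))
E
```

```text
t 49.68 q [-12.7  24.2  45.3  85.7 -17.3  77.4  54. ] pos [ 0.6002 -0.2611  0.1701] rot [-179.9   -0.   110.1] F [ 1.2 -1.3 -0.7] g 0.0633
tool shift mm [489.3 179.2  19.9]
turn z units 0.005 deg -0.13349589528283445
level correction rotvec units [-0.004 -0.001  0.   ]
scene [ 295  257   98   71 3331] ((0.6030093431472778, 0.26880308985710144), (0.22265124320983887, 0.11112739890813828), 5.840576171875)Traceback (most recent call last):
  File "<stdin>", line 7, in <module>
ValueError: max() iterable argument is empty
```

Lid B is held; tray centre at (0.603, 0.269), measured size 223×111 mm, matches. Carrying it over.

Request:
servo_tool(
  moves="0.02 0.008 0 0 0 0 1;0.034 0.0125 0 0 0 0 1;0.034 0.0125 0 0 0 0 1;0.034 0.0125 0 0 0 0 1;0.034 0.0125 0 0 0 0 1;0.034 0.0125 0 0 0 0 1;0.034 0.0125 0 0 0 0 1;0.034 0.0125 0 0 0 0 1;0.034 0.0125 0 0 0 0 1;0.034 0.0125 0 0 0 0 1;0.034 0.0125 0 0 0 0 1;0.034 0.0125 0 0 0 0 1;0.034 0.0125 0 0 0 0 1;0.034 0.0125 0 0 0 0 1;0.02 0.008 0 0 0 0 1;0.01 0.004 0 0 0 0 1;0 0 0 0 0 0 1;0 0 0 0 0 0 1",
)

```text
time_s: 51.28
tool_pos: [0.581, 0.2852, 0.1381]
tool_rot: [-177.0, -0.4, 109.7]
force: [-0.9, -0.7, 0.0]
grip_width: 0.063
```

```bash
python3 look.py w20.png; python3 st.py .603 .269 0.0024 110
```

```text
t 51.33 q [-53.   24.5  33.4  85.9 -14.1  76.8   1.6] pos [0.5809 0.2849 0.138 ] rot [-177.    -0.4  109.7] F [ 0.3  0.6 -0.4] g 0.0628
tool shift mm [-23.4  22.5 134.5]
turn z units -0.012 deg 0.3429887282147206
level correction rotvec units [-0.105 -0.015  0.   ]
```

View pics/w20.png

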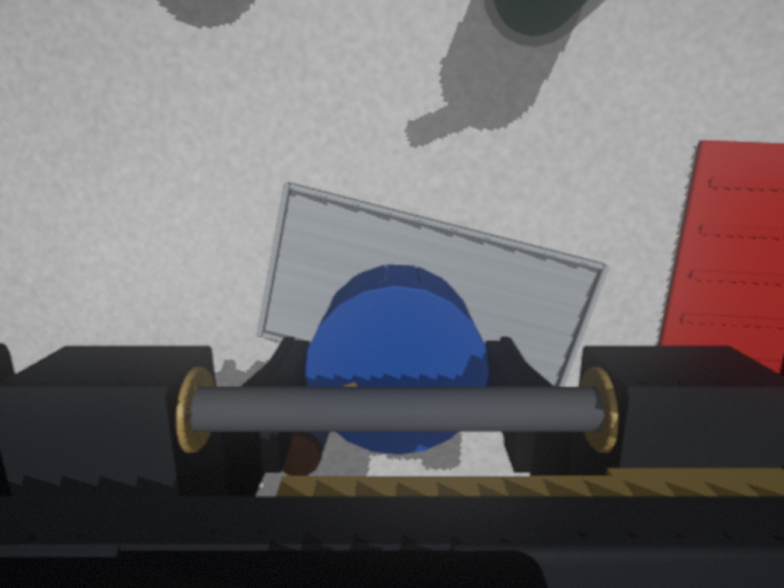

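Lid B held above the tray (corners (288,185), (605,265), (262,335)). Level out, centre, lower.

Request:
servo_tool(
  moves="-0.008 0.008 0.01 -0.05 -0.008 0 1;-0.008 0.008 0.01 -0.03 0 0 1;-0.007 0.006 0.01 -0.01 0 0 1;0 0 0.01 0 0 0 1;0 0 0.01 0 0 0 1;0 0 0.01 0 0 0 1;0 0 0 0 0 0 1;0 0 0 0 0 0 1",
)

```text
time_s: 52.0
tool_pos: [0.6111, 0.2547, 0.0738]
tool_rot: [-179.5, 0.0, 108.7]
force: [0.6, -0.0, -1.1]
grip_width: 0.0629
```

```bash
python3 st.py .603 .269 0.0024 110
```

```text
t 52.0 q [-50.1  27.4  33.4  90.  -15.8  67.9   5.1] pos [0.6111 0.2547 0.0738] rot [-179.5    0.   108.7] F [ 0.6 -0.  -1.1] g 0.0629
tool shift mm [16.2 -2.5 71.4]
turn z units -0.047 deg 1.3462899783951627
level correction rotvec units [-0.017  0.002 -0.   ]
```

Request:
servo_tool(
  moves="0.006 -0.001 0.008 -0.008 0 0 1;0.006 -0.001 0.01 0 0 0 1;0.004 0 0.01 0 0 0 1;0 0 0.01 0 0 0 1;0 0 0.01 0 0 0 1;0 0 0 0 0 0 1;0 0 0 0 0 0 1",
)

```text
time_s: 52.58
tool_pos: [0.6015, 0.2743, 0.0205]
tool_rot: [-179.7, -0.0, 108.9]
force: [-0.2, -0.1, -0.2]
grip_width: 0.0635
```

```bash
python3 st.py .603 .269 0.0024 109
```

```text
t 52.58 q [-51.   30.1  31.9  92.8 -17.5  62.4   4.7] pos [0.6015 0.2743 0.0205] rot [-179.7   -0.   108.9] F [-0.2 -0.1 -0.2] g 0.0635
tool shift mm [-5.5 -0.3 18.1]
turn z units -0.002 deg 0.06687420719055126
level correction rotvec units [-0.009 -0.002  0.   ]
```

Request:
servo_tool(
  moves="-0.004 0 0.006 -0.004 0 0 1;0 0 0.005 0 0 0 1;0 0 0.003 0 0 0 1;0 0 0.002 0 0 0 1;0 0 0 0 0 0 1",
)

```text
time_s: 53.0
tool_pos: [0.6041, 0.2692, 0.0036]
tool_rot: [-180.0, -0.0, 108.9]
force: [-0.4, 0.6, -0.3]
grip_width: 0.0631
```

```bash
python3 st.py .603 .269 0.0024 109
```

```text
t 53.0 q [-50.3  31.1  31.6  93.6 -18.1  60.5   5.5] pos [0.6041 0.2692 0.0036] rot [-180.    -0.   108.9] F [-0.4  0.6 -0.3] g 0.0631
tool shift mm [ 0.1 -1.1  1.2]
turn z units -0.005 deg 0.1439221465511764
level correction rotvec units [-0.001 -0.001  0.   ]
```

Request:
servo_tool(
  moves="0 0 0.001 0 0 0 1;0 0 0.0005 0 0 0 1;0 0 0 0 0 0 -1;0 0 0 0 0 0 -1;0 0 0 0 0 0 -1;0 0 0 0 0 0 -1;0 0 0 0 0 0 -1;0 0 -0.015 0 0 0 -1;0 0 -0.03 0 0 0 -1;0 0 -0.035 0 0 0 -1;0 0 -0.035 0 0 0 -1;-0.02 -0.01 -0.035 0 0 0 -1;-0.02 -0.01 -0.035 0 0 0 -1;-0.02 -0.01 -0.035 0 0 0 -1;-0.03 -0.01 -0.03 0 0 0 -1;-0.035 -0.01 -0.02 0 0 0 -1;-0.035 -0.01 -0.02 0 0 0 -1;-0.035 -0.01 -0.01 0 0 0 -1;0 0 0 0 0 0 -1;0 0 0 0 0 0 -1",
)

```text
time_s: 54.67
tool_pos: [0.6004, 0.0587, 0.3257]
tool_rot: [179.2, 0.0, 108.9]
force: [-0.1, 2.3, -0.2]
grip_width: 0.0867
```

```bash
python3 look.py w21.png; python3 st.py;python3 lids.py .04; python3 lids.py .086; python3 tubs.py
```

```text
t 54.72 q [-42.4  12.   41.8  79.4  -8.1  90.8  17.4] pos [0.6006 0.0568 0.3261] rot [1.792e+02 1.000e-01 1.088e+02] F [ 0.4 -2.   1.1] g 0.0869
lid px [473.  21.] n 1474 z 0.0392 ctr 0.6047 0.2678 r 0.0312 bar ang -143.9 len 0.0211
lid px [253. 196.] n 2057 z 0.0851 ctr 0.4730 0.0569 r 0.0314 bar ang -82.6 len 0.0234
lid px [419. 267.] n 1813 z 0.0852 ctr 0.6307 0.0432 r 0.0314 bar ang -79.2 len 0.0240
Y [0.471  0.0561 0.0394] 39
G [0.6301 0.0425 0.0391] 39
```

View pics/w21.png

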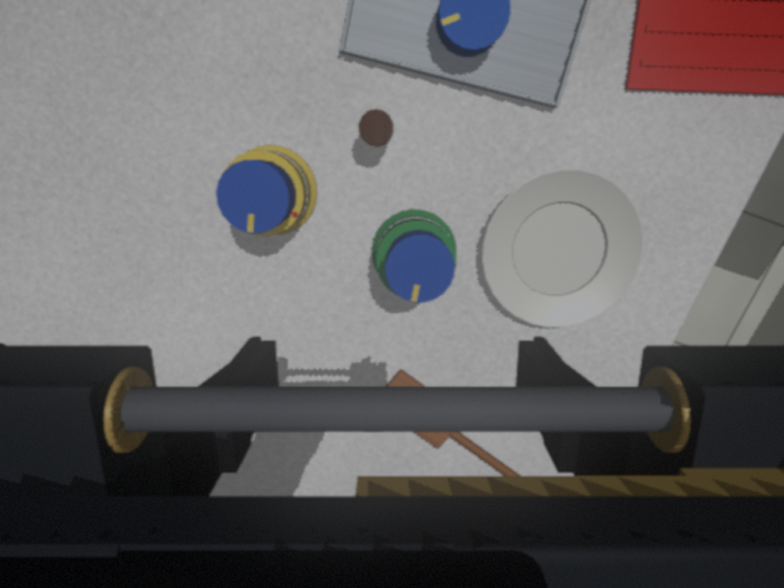

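Picture: lid in tray (473,21), yellow tub lid (253,196), green tub lid (419,267), all in place and centred within 2 mm. Last check: tilt and the bystanders.

```bash
python3 - <<'E'
from h import *
d=np.load('last.npz');W=d['W']
for n,c,z in(("Y",(.4705,.0555),.086),("G",(.630,.042),.086),("tray",(.6047,.268),.04)):
    g=(np.hypot(W[...,0]-c[0],W[...,1]-c[1])<.027)&(abs(W[...,2]-z)<.006);p=W[g]
    A=np.c_[p[:,:2]-p[:,:2].mean(0),np.ones(len(p))];s=np.linalg.lstsq(A,p[:,2],rcond=None)[0]
    print(n,len(p),'tilt rad',np.hypot(s[0],s[1]).round(4),'z',s[2].round(4))
I,W,K,T=cam("scene");save("s_end.png",I)
E
```

```text
Y 1557 tilt rad 0.0025 z 0.0851
G 1361 tilt rad 0.0028 z 0.0852
tray 1164 tilt rad 0.0038 z 0.0393
```

View pics/s_end.png

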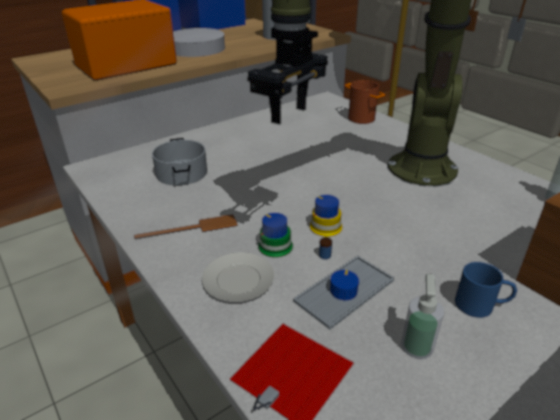

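Scene: both tubs lidded at (326,210) and (275,232), the spare lid in the tray at (345,286), all bystanders where they were, and no stray lids. Handing in.

```bash
python3 -c "
from cell import env
print(env.sign_off())"
```

```text
the job is handed in; nothing more can be done
None
```

I handed the job in at about 55 s: both corks are seated, both tubs have their lids screwed home, and the one spare lid stands in the tray. The hand-in gives no verdict.

- **Lids:** There were three lids. The first, tried on the green tub, rode 14 mm up even when wiggled across the dot. It then dropped in on the yellow tub and went home after about 66°. The second dropped in on the green tub and went home after about 67°. The third went into the tray untested, since both tubs were already served.
- **Corks:** Before lidding, both cork tops measured 73.5–73.7 mm. Seated should be 74.5 mm, and the camera reads about 1 mm low.
- **Final lid checks:** The tub lids' tops measured 85.1 and 85.2 mm (86 mm when home, less the same 1 mm), with tilt under 0.004 rad. In the same image they are about 2 mm (yellow) and 1 mm (green) off the tub axes. The spare lid is level near the tray's centre. In the last scene picture, by eye, the bystanders had not moved.
- **What disagreed:** The fingertips were about 28 mm behind the reported TCP, not 11 mm ahead as stated. My first grasp of the round cork therefore closed on air. I measured the offset with the cameras and used it from then on.

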